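Pack a telescopic carton and run it along the slide to the reader

ROBOT

A 6-joint arm with a two-finger parallel gripper is mounted at the origin on the work surface. World frame = base frame: x ahead of the robot, y to its left, z up, the work surface at z = 0. Lengths are in m, angles in rad, forces in N, time in s.
With the tool pointing down it reaches from about 0.4 to 0.925 m from the base axis. Payload 12.5 kg.
Tool frame: the origin (TCP) lies on the front face of the gripper's body, between the roots of the fingers; the fingertips stand 78 mm ahead of it and the grasp point (between the pads) lies 59 mm ahead of it (nose_length is the distance from the TCP to the fingertips, in m); y points along the fingers, z is the direction in which the jaws open and shut, and the axes are right-handed (so a half turn about y gives the same grasp; the last joint's range is limited). The gripper opens to 95 mm and grips with 3 to 60 N. Pads are 20 mm wide; open, the fingers measure 119 mm over their backs; the gripper's body (75 mm by 180 mm) begins 59 mm behind the grasp point.
Start: joints at [1.129, 0.491, 1.559, -0, 1.092, -0.106], TCP at [0.206, 0.59, 0.292] pointing down, gripper open.
Joint ranges: [-3.1, 3.1], [-0.84, 2.19], [0.05, 2.79], [-1.13, 4.28], [0.06, 2.93], [-2.69, 2.69]. Speed limits (rad/s): [2.22, 2.22, 2.79, 3.14, 3.14, 3.14].

INTERFACE

Orientations are given as [roll, pitch, yaw] about the fixed x, y, z axes, in that order (R = Rz(yaw) Ry(pitch) Rx(roll)).
In Python, from rig import observe, capture, sign_off, nose_length gives the robot as it stands.
- The arm moves only by the tool play_rows, never from a script. Its argument "plan" is a list of rows, each a list of 7 numbers: the shift along the tool's x, y, z each as a share of 0.025 m, from -1 to 1, then the turn, a rotation vector about the tool's x, y, z each as a share of 6 degrees, from -1 to 1, then the opening, from 0 (shut) to 1 (fully open). In form: [[dx, dy, dz, wx, wy, wz, claw], ...]. A call has 1 to 10 rows; each row shifts and turns the commanded pose from where the row before left it, along the tool's axes as they then stand; what a row does not reach is not made up. A row lasts 1/10 s, in which the tool goes at most 50 mm and 8.59 degrees, less where a joint would pass 70% of its speed; a pose out of reach is approached as far as the arm can. A call with a number of a shift or a turn outside -1 to 1 is refused whole. A call with a gripper value outside its range is refused whole. The fingers move at their own pace and stop on an object; "squeeze" is the grip in N (left out, the last holds). Time passes only in rows, so rows that do not move let the fingers close. It gives the time, the measured TCP pose, the force and the opening at its end, in the units of the state.
- observe(): the state, without advancing time (a new reading comes with each control period).
- capture(name): name is "scene" or "top" or "wrist"; returns a dict with "image" (480x640x3 uint8, red, green, blue), "fx", "fy", "cx", "cy" (pixels), "origin" and "attitude" of the camera in the world. Camera axes: x right, y down, z forward; pixel columns grow to the right and rows downward; lengths in m; the calibration is good to about 2 mm. A picture is of the moment at which its call begins. There is no depth.
- sign_off(): hands the job in, once; it reports no verdict.
The state is a dict: "clock": time; "qpos": joint angles; "qvel": joint speeds; "joint_torque": joint torques, N m; "eef_pos": TCP position; "orientation": TCP orientation; "force": force on the tool from outside, world axes, zero at the start; "ft_torque": the same for the moment, N m; "width": finger opening in m.
Only numpy, scipy, OpenCV 4.12 (cv2) and the standard library are available. Lean on these libraries where they do the work, as an engineer would, in place of code of your own. Each camera call takes 0.05 s, during which the arm holds its last target. There are 200 camera calls.

TASK

Lift the cover off the carton by its handle and set it down out of the way, then pack every white product box on the bench into the carton tray so that they all fit in one layer, and put the cover back on, fully down over the tray. Then push the carriage along its slide until it rests against the stop in front of the reading head, and leave it there closed; it jams if pushed off its centre line. Do not knock over the bottle or the jar.

Things in the scene. Friction and masses are not known exactly. Their poses are not given: they have to be found in the camera images.
- slide: Fixed straight slide, 275 wide (x) by 395 long (y): steel bed 6 high between black rubber-faced guides 251 apart, with lips on top (230 apart, top 29 above the bench). Origin on the bench, midway between the guides. The carriage runs along y: loading end at +y, stop and black reading head (110 high) at -y. The carriage's origin is at y = +0.095 to +0.125 at the start, -0.120 at the stop.
- stop (a point): Middle of the stop's face, 30 above the bench; the carriage's front edge meets it. The guides' rubber grips (friction about 1.6): a push more than about 25 off the centre line twists the carriage and wedges it; letting go and pushing at the centre frees it.
- tray: Loose carriage on the bed, held down by the lips (cannot be lifted), 0.45 kg: plate 10 thick (212 wide, ears 246 wide) carrying a cardboard tray. Origin under the tray's middle, on the plate's underside; axes as the slide's. Tray inside 188 (x) by 74 (y), floor 10 above the origin, walls 5 thick, tops 28 above the origin. Front edge of the plate at y = -0.056.
- push_edge (a point): Black centre mark on the outer (+y) face of the push edge, a bar along the carriage's rear, 200 wide, 6 thick, from 10 to 32 above the tray's origin; this point is 22 above it and at y = +0.070. Push here towards the slide's -y, with about 3 to 6 N.
- cover: Loose cardboard cover, open below, 216 (x) by 102 (y) outside, 208 by 94 inside, 58 high (54 inside), 0.14 kg. Origin at the centre of its lower rim. It goes over the tray walls with 5 play on each side and stands on the carriage plate, its origin 10 above the tray's, where it is at the start. A wooden strap handle is on top.
- handle (a point): Middle of the cover's handle bar, 88 above the cover's origin and 30 above its top: a bar 90 long (cover's x), 12 wide (y) and 12 high on two end posts, to be pinched across y; 24 of free space under the bar, 70 between the posts.
- box_large: White card box with a paper band, 56 (x) by 62 (y), 48 high, about 140 g; origin at the centre of its underside. Like every box it may be absent.
- box_medium: White card box, 40 (x) by 62 (y), 44 high, about 100 g; origin at the centre of its underside.
- box_slim: White card box, 30 (x) by 62 (y), 46 high, about 80 g; origin at the centre of its underside.
- box_half_a: White card box, 44 (x) by 33 (y), 42 high, about 70 g; origin at the centre of its underside.
- box_half_b: White card box, 44 (x) by 29 (y), 40 high, about 60 g; origin at the centre of its underside.
- spray_bottle: Bystander: white bottle 52 across, 150 high, origin at the centre of its foot; to be left standing.
- glue_jar: Bystander: grey jar 50 across, 60 high, origin at the centre of its foot; to be left standing.
Things that resemble listed ones, but are neither listed nor needed, are in the scene too. Leave any red or turquoise look-alike of the box_half_b alone. What is shaped like the box_medium but blue is not meant.

How it is judged:
By the outcome, as a careful person would: the job done as asked, in the order asked, and still so for the second after the job is handed in, with the robot touching nothing.
Of box_large, box_medium, box_slim, box_half_a, box_half_b only 3 to 5 are there at a start; the rules pass over those that are not, and their reading is None.
At some moment in a run one of box_large, box_medium, box_slim, box_half_a, box_half_b may be knocked a few centimetres aside while the robot is not near it.
Once in a run the grip may slacken for a moment while it holds something.
It also fails if it takes over 210 s, if anything falls off the work surface, if the arm or the gripper's body presses on something with over 40 N, if the wrist force passes 120 N, or if a joint passes its speed limit or range.

## Working session

There is one attempt and no reset: what is moved stays moved. The work goes in short steps, Python scripts to look and compute and a tool call to move; the robot and the scene stay as the last step left them, time stands still between calls to the robot, and variables do not carry over. Pictures are saved under pics/ and viewed, about 12 in all and at most 16, crops included, and the job is handed in when it is done.

Besides the shell and the picture viewer there is one more tool, called as name(argument=value, ...) on one line, values as JSON. play_rows: Moves the arm, as the interface text tells. Shift numbers are shares of 0.025 m and turn numbers shares of 6 degrees, none past 1 either way. Its arguments: {"type":"object","properties":{"plan":{"type":"array"},"squeeze":{"type":"number"}},"required":["plan"]}

```bash
ls; mkdir -p pics
python3 - <<'E'
from rig import *
import cv2,numpy as np
s=observe();print(s)
for n in("scene","top"):
    c=capture(n);cv2.imwrite(f"pics/{n}0.png",c["image"][:,:,::-1]);print(n,c["fx"],c["fy"],c["cx"],c["cy"],c["origin"],c["attitude"])
print(nose_length() if callable(nose_length) else nose_length)
E
```

```text
pics
{'clock': 0.0, 'qpos': array([ 1.12938011e+00,  4.91543200e-01,  1.55949917e+00, -4.27762839e-05,
        1.09172319e+00, -1.05646022e-01]), 'qvel': array([ 0.00017874,  0.0015785 ,  0.00067857, -0.00031714, -0.00180711,
       -0.00041116]), 'joint_torque': array([-9.17077887e-04, -6.12642717e+01, -2.58181643e+01,  6.93516224e-02,
        4.81349160e-02, -6.39425434e-05]), 'eef_pos': array([0.20586826, 0.58992484, 0.29165475]), 'orientation': array([-1.57196669e+00,  8.59560715e-05, -3.35750502e-01]), 'force': array([ 0.32807848, -0.29052522,  0.9813151 ]), 'ft_torque': array([-0.04771744,  0.04407887, -0.02765895]), 'width': 0.09512422664424851}
scene 474.5256237110365 474.5256237110365 315.92575121727657 238.8209689087593 [ 0.89280247 -0.32123875  0.81555295] [-2.53119084 -0.00391449  0.70282485]
top 568.0604521872759 568.0604521872759 309.4575115826796 237.1547799490037 [0.45632469 0.06024055 1.47536689] [-3.06999959 -0.003732   -1.54563064]
0.0776
```

View pics/top0.png

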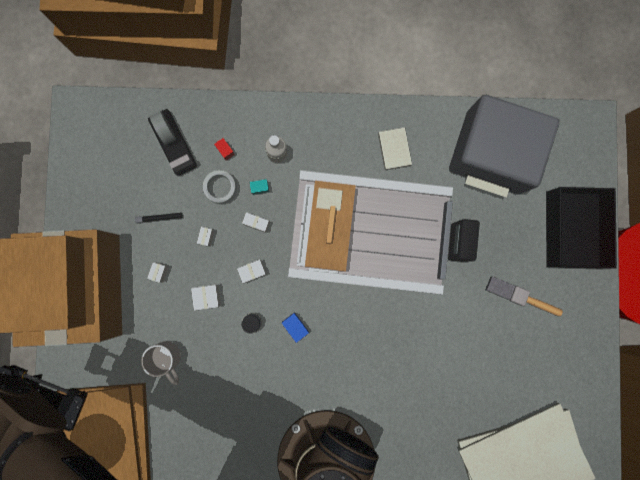

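View pics/scene0.png

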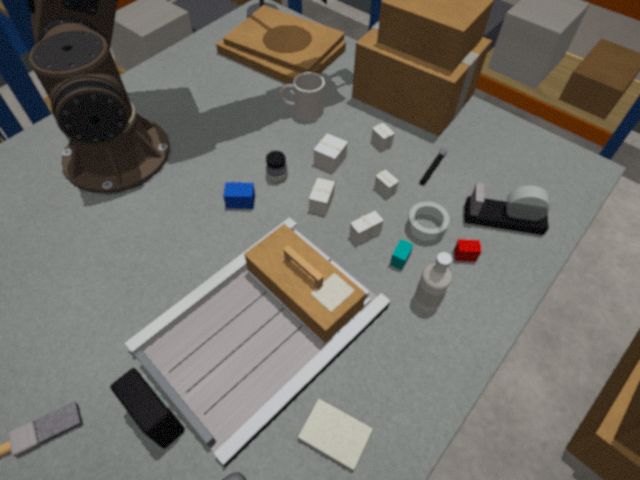

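The five white boxes sit at about (255,221), (251,271), (205,297), (205,236) and (157,272) in the top view. Look-alikes are the blue box (295,327), red (224,149) and turquoise (260,187). The cover is at (330,226), with its handle running along the slide's x. The bottle is at (275,147) and the jar at (251,323).

```bash
cat > h.py <<'E'
from rig import *
import cv2,numpy as np
from scipy.spatial.transform import Rotation as R
def cam(n,save=None):
    c=capture(n)
    if save: cv2.imwrite(f"pics/{save}.png",c["image"][:,:,::-1])
    c["R"]=R.from_euler("xyz",c["attitude"]).as_matrix(); c["o"]=np.array(c["origin"]); return c
def ray(c,uv,z):
    uv=np.atleast_2d(np.array(uv,float))
    d=np.c_[(uv[:,0]-c["cx"])/c["fx"],(uv[:,1]-c["cy"])/c["fy"],np.ones(len(uv))]@c["R"].T
    return (c["o"]+d*((z-c["o"][2])/d[:,2:]))[:,:2]
def proj(c,p):
    q=(np.atleast_2d(p)-c["o"])@c["R"]
    return np.c_[q[:,0]/q[:,2]*c["fx"]+c["cx"],q[:,1]/q[:,2]*c["fy"]+c["cy"]]
def white(c,thr=150,amin=60,amax=2500,z=0.045,sat=40):
    hsv=cv2.cvtColor(c["image"],cv2.COLOR_RGB2HSV)
    m=((hsv[:,:,2]>thr)&(hsv[:,:,1]<sat)).astype(np.uint8)
    out=[]
    for k in cv2.findContours(m,cv2.RETR_EXTERNAL,cv2.CHAIN_APPROX_NONE)[0]:
        if not amin<cv2.contourArea(k)<amax: continue
        # pixel mid-outline is half a pixel inside; use plane points
        P=ray(c,k[:,0],z).astype(np.float32)*1000
        (x,y),(w,h),a=cv2.minAreaRect(P)
        if w<h: w,h,a=h,w,a+90
        a=(a+90)%180-90 # long-axis direction in world
        out.append((tuple(k[:,0].mean(0).round().astype(int)),round(x/1000,4),round(y/1000,4),round(w),round(h),round(a,1)))
    return out
def pose():
    s=observe();return s["eef_pos"],s["orientation"][2],s
def go(x,y,z,yaw,p=None,w=None):
    """total units to travel (tool axes at target yaw if turned first)"""
    p0,w0,s=pose() if p is None else (np.array(p),w,None)
    d=np.array([x,y,z])-p0;dw=(yaw-w0+np.pi/2)%np.pi-np.pi/2
    f=lambda a:np.round(np.array([np.cos(a)*d[0]+np.sin(a)*d[1],-d[2],-np.sin(a)*d[0]+np.cos(a)*d[1]])/.025,2)
    print("now",np.round(p0,4),round(w0,4),"turn wy",round(-np.degrees(dw)/6,2),"| shift before turn",f(w0),"| after turn",f(w0+dw))
E
python3 - <<'E'
from h import *
c=cam("top")
for r in white(c): print(r)
w=cam("wrist","w0");print(w["o"],w["attitude"])
im=cv2.imread("pics/top0.png")
a=cv2.resize(im[190:320,130:300],None,fx=3.5,fy=3.5,interpolation=cv2.INTER_CUBIC)
b=cv2.resize(im[160:300,280:460],None,fx=3,fy=3,interpolation=cv2.INTER_CUBIC)
cv2.imwrite("pics/a.png",a);cv2.imwrite("pics/b.png",b);print(a.shape,b.shape)
E
```

```text
((np.int64(473), np.int64(440)), 0.0687, -0.3603, 75, 13, -70.7)
((np.int64(161), np.int64(353)), 0.2578, 0.4224, 76, 42, 63.6)
((np.int64(204), np.int64(297)), 0.402, 0.3173, 61, 57, -80.5)
((np.int64(156), np.int64(272)), 0.4614, 0.4418, 44, 31, -16.0)
((np.int64(251), np.int64(271)), 0.4706, 0.2032, 61, 41, -66.7)
((np.int64(204), np.int64(236)), 0.5559, 0.3243, 44, 28, -11.9)
((np.int64(255), np.int64(221)), 0.596, 0.1964, 61, 31, 72.0)
((np.int64(329), np.int64(199)), 0.6579, 0.0103, 60, 49, 84.7)
((np.int64(487), np.int64(186)), 0.7007, -0.3902, 110, 20, 72.8)
((np.int64(218), np.int64(186)), 0.6859, 0.2918, 79, 77, -87.8)
((np.int64(271), np.int64(143)), 0.7981, 0.1607, 43, 25, -34.9)
((np.int64(395), np.int64(148)), 0.7941, -0.1549, 98, 67, 11.5)
[0.14413666 0.61154679 0.38298299] [2.90421652e+00 6.11754557e-04 1.23466914e+00]
(455, 595, 3) (420, 540, 3)
```

View pics/b.png

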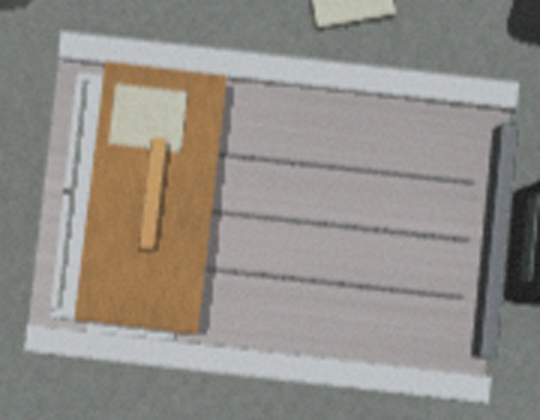

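View pics/w0.png

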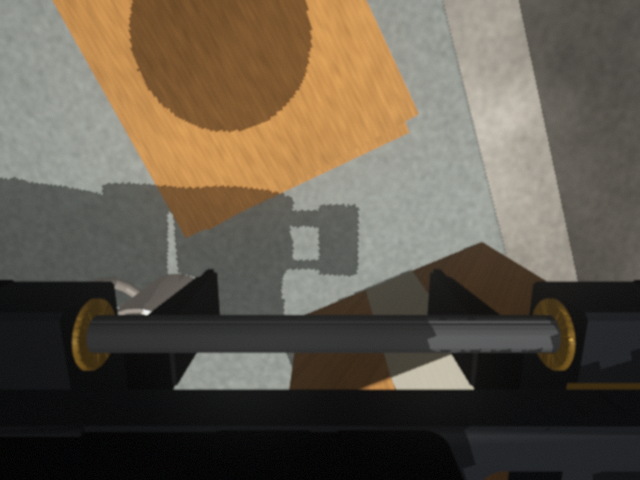

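The crop shows the slide and cover yawed by about −6°. The white push edge is on the left (crop 85,190) and the handle runs (158,140)-(148,250). The wrist view shows only cardboard and a mug. Next I'll get the slide axis, the handle and the marks as numbers.

Run:
```python
from h import *
c=cam("top")
for r in white(c,150,1000,9000,0.029): print("guide",r)
hsv=cv2.cvtColor(c["image"],cv2.COLOR_RGB2HSV)
roi=np.zeros(hsv.shape[:2],bool);roi[170:290,290:365]=1
br=roi&(hsv[:,:,1]>70)&(hsv[:,:,0]<25)
print("V pct",np.percentile(hsv[:,:,2][br],[5,25,50,75,90,95,99]))
for nm,m,z in(("cover",br,.074),("handle",br&(hsv[:,:,2]>190),.110)):
    m=m.astype(np.uint8)
    for k in cv2.findContours(m,cv2.RETR_EXTERNAL,cv2.CHAIN_APPROX_NONE)[0]:
        if cv2.contourArea(k)<60: continue
        P=ray(c,k[:,0],z).astype(np.float32);(x,y),s,a=cv2.minAreaRect(P);print(nm,x,y,s,a,k[:,0].mean(0))
# push edge: crop pts of white bar ends at z=.038
for n,uv in(("push edge TL,TR,BL,BR",[(305.5,185),(313,185),(297,265.5),(304,265.5)]),):
    print(n,ray(c,uv,.038).round(4).tolist())
print("stop face",ray(c,[(446,203),(438.5,278)],.036).round(4).tolist(),"mark",ray(c,[(301.5,223.5)],.028))
```

```text
guide ((np.int64(530), np.int64(453)), 0.0181, -0.4926, 293, 198, -69.1)
V pct [144.   153.   156.   159.   163.   178.   192.33]
cover 0.5876078605651855 0.007380098104476929 (0.10197556018829346, 0.21486590802669525) 84.6280746459961 [329.86746988 225.6746988 ]
push edge TL,TR,BL,BR [[0.6927, 0.0709], [0.6932, 0.0518], [0.4869, 0.0871], [0.4873, 0.0695]]
stop face [[0.6559, -0.2889], [0.4644, -0.2714]] mark [[0.59472728 0.07868883]]
```

```bash
python3 -c "
from h import *
go(.5876,.0074,.26,-.0944)"
```

```text
now [0.2059 0.59   0.292 ] -0.3358 turn wy -2.31 | shift before turn [ 22.09   1.28 -16.97] | after turn [ 17.4    1.28 -21.76]
```

play_rows(plan=[[0,0,0,0,-0.77,0,1],[0,0,0,0,-0.77,0,1],[0,0,0,0,-0.77,0,1],[0.79,0.06,-0.99,0,0,0,1],[0.79,0.06,-0.99,0,0,0,1],[0.79,0.06,-0.99,0,0,0,1],[0.79,0.06,-0.99,0,0,0,1],[0.79,0.06,-0.99,0,0,0,1],[0.79,0.06,-0.99,0,0,0,1],[0.79,0.06,-0.99,0,0,0,1]])

```text
clock: 1.25
eef_pos: [0.3279, 0.4035, 0.2817]
orientation: [-1.571, -0.0, -0.094]
force: [0.3, 0.3, 0.3]
width: 0.0953
```

play_rows(plan=[[0.79,0.06,-0.99,0,0,0,1],[0.79,0.06,-0.99,0,0,0,1],[0.79,0.06,-0.99,0,0,0,1],[0.79,0.06,-0.99,0,0,0,1],[0.79,0.06,-0.99,0,0,0,1],[0.79,0.06,-0.99,0,0,0,1],[0.79,0.06,-0.99,0,0,0,1],[0.79,0.06,-0.99,0,0,0,1],[0.79,0.06,-0.99,0,0,0,1],[0.79,0.06,-0.99,0,0,0,1]])

```text
clock: 2.25
eef_pos: [0.5013, 0.1385, 0.2667]
orientation: [-1.571, -0.0, -0.094]
force: [0.0, 0.9, 0.1]
width: 0.0949
```

play_rows(plan=[[0.79,0.06,-0.99,0,0,0,1],[0.79,0.06,-0.99,0,0,0,1],[0.79,0.06,-0.99,0,0,0,1],[0.79,0.06,-0.99,0,0,0,1],[0.79,0.0,-0.99,0,0,0,1],[0,0,0,0,0,0,1],[0,0,0,0,0,0,1]])

```text
clock: 2.95
eef_pos: [0.5873, 0.007, 0.2604]
orientation: [-1.571, 0.001, -0.095]
force: [0.4, -0.3, 0.1]
width: 0.095
```

```bash
python3 -c "
from h import *
go(.5876,.0074,.163,-.0944)
w=cam('wrist','w1');print(w['o'],w['attitude'],proj(w,[[.5876,.0074,.11]]))"
```

```text
now [0.5873 0.007  0.2604] -0.0951 turn wy -0.01 | shift before turn [0.01 3.89 0.02] | after turn [0.01 3.89 0.02]
[0.522202   0.01310528 0.35158356] [ 2.90488039e+00 -3.16890732e-04  1.47535673e+00] [[323.96589376 252.58320241]]
```

View pics/w1.png

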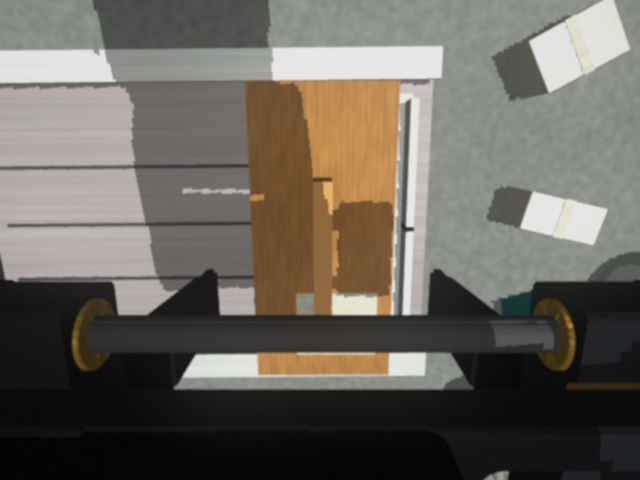

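The handle bar (323, 180–310) is where I projected it, and the push mark is at (409,229). Going down to grip.

play_rows(plan=[[0,0.7,0,0,0,0,1],[0,0.8,0,0,0,0,1],[0,0.8,0,0,0,0,1],[0,0.8,0,0,0,0,1],[0,0.5,0,0,0,0,1],[0,0.3,0,0,0,0,1],[0,0,0,0,0,0,1]])

```text
clock: 3.7
eef_pos: [0.5872, 0.0078, 0.1628]
orientation: [-1.571, 0.001, -0.093]
force: [-1.1, -0.9, 0.8]
width: 0.0947
```

play_rows(plan=[[0,0,0,0,0,0,0],[0,0,0,0,0,0,0],[0,0,0,0,0,0,0],[0,0,0,0,0,0,0],[0,0,0,0,0,0,0],[0,0,0,0,0,0,0],[0,0,0,0,0,0,0],[0,0,0,0,0,0,0]], squeeze=30)

```text
clock: 4.5
eef_pos: [0.5875, 0.0073, 0.1632]
orientation: [-1.571, -0.0, -0.094]
force: [0.6, -0.4, 0.5]
width: 0.0365
```

play_rows(plan=[[0,0,0,0,0,0,0],[0,0,0,0,0,0,0],[0,0,0,0,0,0,0],[0,0,0,0,0,0,0],[0,-0.2,0,0,0,0,0],[0,-0.4,0,0,0,0,0],[0,-0.6,0,0,0,0,0],[0,-0.8,0,0,0,0,0],[0,-0.8,0,0,0,0,0],[0,-0.8,0,0,0,0,0]])

```text
clock: 5.5
eef_pos: [0.5874, 0.0073, 0.2549]
orientation: [-1.571, -0.001, -0.094]
force: [0.0, -0.5, -1.1]
width: 0.0124
```

play_rows(plan=[[0,-0.8,0,0,0,0,0],[0,-0.8,0,0,0,0,0],[0,0,0,0,0,0,0],[0,0,0,0,0,0,0]])

```text
clock: 5.9
eef_pos: [0.5872, 0.0073, 0.2933]
orientation: [-1.571, -0.001, -0.094]
force: [0.0, -0.1, -1.2]
width: 0.0114
```

```bash
python3 -c "
from h import *
s=observe();print(s['force'],s['width'])
c=cam('top','top1')
print('spot',ray(c,[(465,345)],0.0))
w=cam('wrist')
for z in (.30,):
  go(.31,-.385,.30,-.094)
im=cv2.imread('pics/top1.png')[150:410,250:570];cv2.imwrite('pics/t1c.png',cv2.resize(im,None,fx=2.4,fy=2.3,interpolation=cv2.INTER_CUBIC))"
```

```text
[ 0.00192844 -0.0630225  -1.15201138] 0.011352433753336048
spot [[ 0.29445963 -0.34945047]]
now [0.5871 0.0073 0.2923] -0.0939 turn wy 0.0 | shift before turn [ -9.56  -0.31 -16.66] | after turn [ -9.56  -0.31 -16.66]
```

View pics/t1c.png

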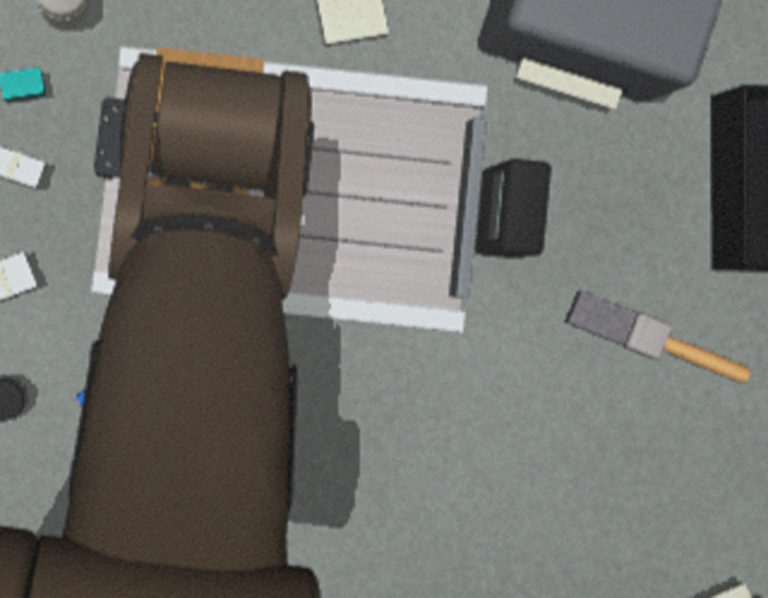

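Cover is lifted clear. There is free bench at about crop (530,420), world (0.30,−0.365), between the slide corner and the brush.

play_rows(plan=[[-0.2,0,-0.4,0,0,0,0],[-0.5,0,-0.8,0,0,0,0],[-0.5,0,-0.8,0,0,0,0],[-0.5,0,-0.8,0,0,0,0],[-0.5,0,-0.8,0,0,0,0],[-0.5,0,-0.8,0,0,0,0],[-0.5,0,-0.8,0,0,0,0],[-0.5,0,-0.8,0,0,0,0],[-0.5,0,-0.8,0,0,0,0],[-0.5,0,-0.8,0,0,0,0]])

```text
clock: 7.0
eef_pos: [0.4514, -0.1718, 0.2926]
orientation: [-1.57, 0.001, -0.094]
force: [0.3, -0.3, -1.4]
width: 0.0119
```

play_rows(plan=[[-0.5,0,-0.8,0,0,0,0],[-0.5,0,-0.8,0,0,0,0],[-0.5,0,-0.8,0,0,0,0],[-0.5,0,-0.8,0,0,0,0],[-0.5,0,-0.8,0,0,0,0],[-0.6,0,-0.8,0,0,0,0],[-0.6,0,-0.8,0,0,0,0],[-0.6,0,-0.8,0,0,0,0],[-0.6,0,-0.8,0,0,0,0],[-0.6,0,-0.8,0,0,0,0]])

```text
clock: 8.0
eef_pos: [0.2956, -0.3577, 0.2927]
orientation: [-1.57, 0.001, -0.094]
force: [-0.0, -0.4, -0.9]
width: 0.0118
```

```bash
python3 -c "
from h import *
s=observe();print(s['force'],s['width'])
go(.30,-.365,.147,-.094)"
```

```text
[-0.03604074 -0.35817471 -0.8821691 ] 0.011808950805507909
now [ 0.2956 -0.3577  0.2927] -0.0941 turn wy -0.0 | shift before turn [ 0.2   5.83 -0.27] | after turn [ 0.2   5.83 -0.27]
```

play_rows(plan=[[0,0.6,-0.1,0,0,0,0],[0,0.8,-0.1,0,0,0,0],[0,0.8,0,0,0,0,0],[0,0.8,0,0,0,0,0],[0,0.8,0,0,0,0,0],[0,0.8,0,0,0,0,0],[0,0.5,0,0,0,0,0],[0,0.4,0,0,0,0,0],[0,0.2,0,0,0,0,0],[0,0.05,0,0,0,0,0]])

```text
clock: 9.0
eef_pos: [0.2963, -0.362, 0.149]
orientation: [-1.57, 0.0, -0.094]
force: [0.3, 0.8, -2.3]
width: 0.012
```

play_rows(plan=[[0,0.06,0,0,0,0,0],[0,0,0,0,0,0,0],[0,0,0,0,0,0,0.5],[0,0,0,0,0,0,0.5],[0,0,0,0,0,0,0.5],[0,0,0,0,0,0,0.5],[0,0,0,0,0,0,0.5],[0,0,0,0,0,0,0.5]])

```text
clock: 9.8
eef_pos: [0.2966, -0.3621, 0.148]
orientation: [-1.571, -0.0, -0.094]
force: [-0.2, -0.4, -0.3]
width: 0.047
```

```bash
python3 -c "
from h import *
s=observe();print(s['force'],s['width'],s['eef_pos'],s['orientation'])"
```

```text
[-0.24904453 -0.37090364 -0.33009077] 0.046954959190892036 [ 0.29658576 -0.36208104  0.14795022] [-1.57073694e+00 -5.60856030e-05 -9.38987734e-02]
```

play_rows(plan=[[0,-0.5,0,0,0,0,0.7],[0,-0.8,0,0,0,0,1],[0,-0.8,0,0,0,0,1],[0,-0.8,0,0,0,0,1],[0,-0.8,0,0,0,0,1],[0,-0.8,0,0,0,0,1],[0.4,0,0.9,0,0,0,1],[0.4,0,0.9,0,0,0,1],[0.4,0,0.9,0,0,0,1],[0.4,0,0.9,0,0,0,1]])

```text
clock: 10.8
eef_pos: [0.3451, -0.2753, 0.2605]
orientation: [-1.571, -0.0, -0.094]
force: [0.1, -0.1, -0.7]
width: 0.0948
```

play_rows(plan=[[0.4,0,0.9,0,0,0,1],[0.4,0,0.9,0,0,0,1],[0.4,0,0.9,0,0,0,1],[0.4,0,0.9,0,0,0,1],[0.4,0,0.9,0,0,0,1],[0.4,0,0.9,0,0,0,1],[0.4,0,0.9,0,0,0,1],[0.4,0,0.9,0,0,0,1],[0.4,0,0.9,0,0,0,1],[0.4,0,0.9,0,0,0,1]])

```text
clock: 11.8
eef_pos: [0.4658, -0.0606, 0.2605]
orientation: [-1.571, 0.0, -0.094]
force: [-0.2, -0.6, 0.4]
width: 0.0952
```

play_rows(plan=[[0,0,0.9,0,0,0,1],[0,0,0.9,0,0,0,1],[0,0,0.9,0,0,0,1],[0,0,0.9,0,0,0,1],[0,0,0.9,0,0,0,1],[0,0,0.9,0,0,0,1],[0,0,0.9,0,0,0,1],[0,0,0.9,0,0,0,1],[0,0,0.9,0,0,0,1],[0,0,0.9,0,0,0,1]])

```text
clock: 12.8
eef_pos: [0.4865, 0.1633, 0.2605]
orientation: [-1.571, 0.0, -0.094]
force: [-0.1, -0.3, -0.3]
width: 0.0952
```

play_rows(plan=[[0,0,0.8,0,0,0,1],[0,0,0.8,0,0,0,1],[0,0,0.8,0,0,0,1],[0,0,0.8,0,0,0,1],[0,0,0,0,0,0,1],[0,0,0,0,0,0,1]])

```text
clock: 13.4
eef_pos: [0.4938, 0.242, 0.2603]
orientation: [-1.571, 0.0, -0.093]
force: [-0.3, -0.7, 0.4]
width: 0.095
```

Run:
```python
from h import *
print(observe()['qpos'].round(2))
go(.4614,.4418,.22,np.radians(74))
c=cam("top","top2")
for r in white(c): print(r)
im=cv2.imread('pics/top2.png')[160:410,280:510];cv2.imwrite('pics/t2c.png',cv2.resize(im,None,fx=2.4,fy=2.4,interpolation=cv2.INTER_CUBIC))
```

```text
[ 0.34  0.42  1.78 -0.    0.94 -1.14]
now [0.4938 0.242  0.2603] -0.093 turn wy -13.22 | shift before turn [-2.03  1.61  7.84] | after turn [7.33 1.61 3.45]
((np.int64(474), np.int64(439)), 0.0738, -0.3622, 83, 14, -64.1)
((np.int64(158), np.int64(364)), 0.2324, 0.4294, 97, 76, 6.9)
((np.int64(55), np.int64(338)), 0.2922, 0.6843, 50, 37, -86.8)
((np.int64(475), np.int64(320)), 0.3614, -0.3613, 59, 48, 85.1)
((np.int64(520), np.int64(296)), 0.4251, -0.4751, 36, 35, -22.7)
((np.int64(156), np.int64(272)), 0.4616, 0.4417, 45, 33, -16.0)
((np.int64(53), np.int64(233)), 0.5536, 0.7042, 51, 11, -84.9)
((np.int64(255), np.int64(221)), 0.5956, 0.1963, 62, 32, 71.4)
((np.int64(487), np.int64(186)), 0.7003, -0.3901, 110, 21, 72.8)
((np.int64(218), np.int64(185)), 0.6847, 0.2917, 80, 79, 2.0)
((np.int64(179), np.int64(161)), 0.7447, 0.395, 49, 12, -61.5)
((np.int64(274), np.int64(145)), 0.7939, 0.1527, 49, 43, 1.8)
((np.int64(395), np.int64(147)), 0.7942, -0.1548, 99, 68, 11.5)
((np.int64(494), np.int64(69)), 1.004, -0.4062, 88, 39, -55.5)
```

View pics/t2c.png

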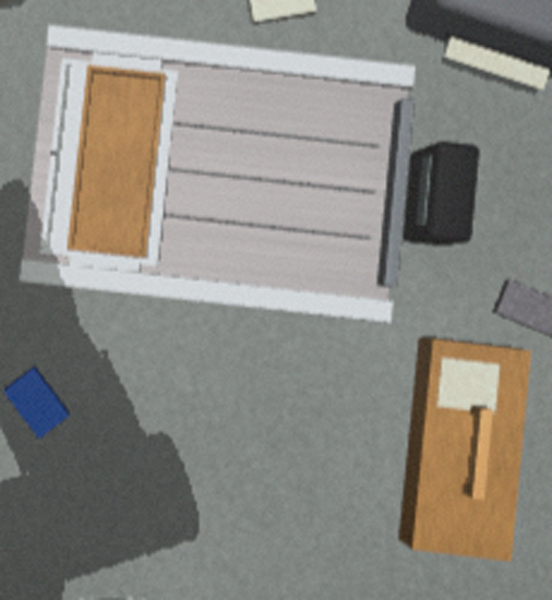

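The open tray (brown, crop 120,160) is clear, and the cover stands flat at crop (470,450). I'll measure the tray, then turn the arm.

Run:
```python
from h import *
c=cam("top")
hsv=cv2.cvtColor(c["image"],cv2.COLOR_RGB2HSV)
br=((hsv[:,:,1]>70)&(hsv[:,:,0]<25)).astype(np.uint8)
for (r0,r1,c0,c1,z) in((170,290,290,365,.034),(290,400,440,510,.058)):
    m=np.zeros_like(br);m[r0:r1,c0:c1]=br[r0:r1,c0:c1]
    for k in cv2.findContours(m,cv2.RETR_EXTERNAL,cv2.CHAIN_APPROX_NONE)[0]:
        if cv2.contourArea(k)>500: print(z,cv2.minAreaRect(ray(c,k[:,0],z).astype(np.float32)),k[:,0].mean(0))
w=hsv;m=((hsv[:,:,2]>185)&(hsv[:,:,1]<30)).astype(np.uint8);m[:,:285]=0;m[:165]=0;m[300:]=0;m[:,460:]=0
for k in cv2.findContours(m,cv2.RETR_EXTERNAL,cv2.CHAIN_APPROX_NONE)[0]:
    if cv2.contourArea(k)>150: print("w",cv2.minAreaRect(ray(c,k[:,0],.029).astype(np.float32)),cv2.contourArea(k))
```

```text
0.034 ((0.5877631902694702, 0.010552115738391876), (0.08354147523641586, 0.19690048694610596), 85.02241516113281) [328.03271028 226.93457944]
0.058 ((0.2977086901664734, -0.3539544343948364), (0.11683154106140137, 0.21719405055046082), 84.38230895996094) [473.81923077 346.27307692]
w ((0.5471176505088806, 0.08637994527816772), (0.0869075283408165, 0.0204397551715374), 1.4956915378570557) 151.0
w ((0.578498363494873, -0.09864598512649536), (0.3942625820636749, 0.2745339870452881), 85.05115509033203) 6436.5
```

play_rows(plan=[[0,0,0,0,-1,0,1],[0,0,0,0,-1,0,1],[0,0,0,0,-1,0,1],[0,0,0,0,-1,0,1],[0,0,0,0,-1,0,1],[0,0,0,0,-1,0,1],[0,0,0,0,-1,0,1],[0,0,0,0,-1,0,1],[0,0,0,0,-1,0,1],[0,0,0,0,-1,0,1]])

```text
clock: 14.5
eef_pos: [0.4941, 0.2412, 0.2606]
orientation: [-1.571, 0.0, 0.957]
force: [0.4, 0.0, 1.2]
width: 0.0949
```

play_rows(plan=[[0,0,0,0,-1,0,1],[0,0,0,0,-1,0,1],[0,0,0,0,-1,0,1],[0,0,0,0,-0.22,0,1],[0.9,0.2,0.4,0,0,0,1],[0.9,0.2,0.4,0,0,0,1],[0.9,0.2,0.4,0,0,0,1],[0.9,0.2,0.4,0,0,0,1],[0.9,0.2,0.4,0,0,0,1],[0.9,0.2,0.4,0,0,0,1]])

```text
clock: 15.5
eef_pos: [0.4737, 0.3888, 0.2303]
orientation: [-1.571, 0.0, 1.287]
force: [0.1, -0.7, 0.2]
width: 0.0951
```

play_rows(plan=[[0.9,0.2,0.4,0,0,0,1],[0.9,0.2,0.4,0,0,0,1],[0,0,0,0,0,0,1],[0,0,0,0,0,0,1]])

```text
clock: 15.9
eef_pos: [0.4669, 0.4368, 0.2203]
orientation: [-1.571, 0.001, 1.29]
force: [0.1, -0.2, 0.2]
width: 0.095
```

Run:
```python
from h import *
go(.4615,.4418,.099,np.radians(74))
w=cam("wrist","w2");print(proj(w,[[.4615,.4418,.042]]))
for r in white(w,190,800,60000,.042): print(r)
```

```text
now [0.4669 0.4368 0.2203] 1.2895 turn wy -0.02 | shift before turn [0.13 4.85 0.26] | after turn [0.13 4.85 0.26]
[[333.00278041 246.60143321]]
((np.int64(334), np.int64(254)), 0.463, 0.4444, 45, 24, -16.1)
((np.int64(141), np.int64(114)), 0.5553, 0.3238, 44, 29, -12.5)
```

View pics/w2.png

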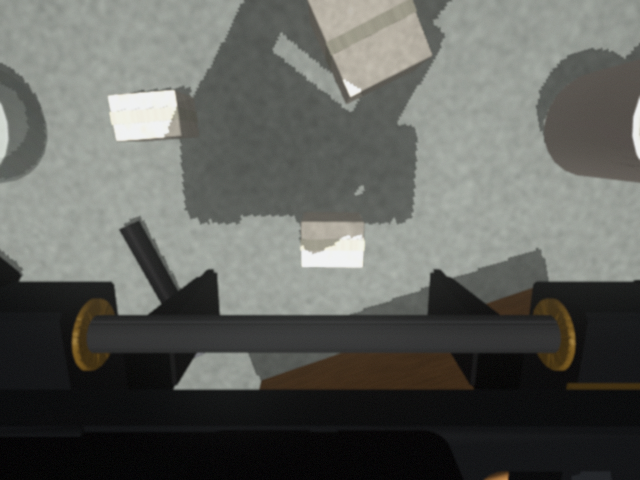

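Half_a (333,245) is where I projected it. Slide centre is (0.5785,−0.0986) with yaw −4.95°, and the tray is at (0.5878,0.0106). Descending and gripping half_a.

play_rows(plan=[[0.13,0.6,0.26,0,0,0,1],[0,0.9,0,0,0,0,1],[0,0.9,0,0,0,0,1],[0,0.9,0,0,0,0,1],[0,0.8,0,0,0,0,1],[0,0.5,0,0,0,0,1],[0,0.25,0,0,0,0,1],[0,0,0,0,0,0,1],[0,0,0,0,0,0,0],[0,0,0,0,0,0,0]], squeeze=25)

```text
clock: 16.95
eef_pos: [0.4619, 0.4422, 0.1002]
orientation: [-1.572, -0.001, 1.29]
force: [-0.2, 0.6, -0.5]
width: 0.0841
```

play_rows(plan=[[0,0,0,0,0,0,0],[0,0,0,0,0,0,0],[0,0,0,0,0,0,0],[0,0,0,0,0,0,0],[0,0,0,0,0,0,0],[0,0,0,0,0,0,0],[0,0,0,0,0,0,0]])

```text
clock: 17.65
eef_pos: [0.4616, 0.4421, 0.0993]
orientation: [-1.571, -0.0, 1.291]
force: [0.5, -0.2, -0.0]
width: 0.0437
```

play_rows(plan=[[0,-0.3,0,0,0,0,0],[0,-0.7,0,0,0,0,0],[0,-0.8,0,0,0,0,0],[0,-0.8,0,0,0,0,0],[0,-0.8,0,0,0,0,0],[0,-0.8,0,0,0,0,0],[0,-0.8,0,0,0,0,0],[0,0,0,0,0,0,0]])

```text
clock: 18.45
eef_pos: [0.4622, 0.4425, 0.2273]
orientation: [-1.573, -0.004, 1.291]
force: [-0.2, 0.7, -1.1]
width: 0.0437
```

```bash
cat >> h.py <<'E'
T=np.array([.5878,.0106]);YAW=-.0866
def tray(x,y):
    c,s=np.cos(YAW),np.sin(YAW);return T+np.array([c*x-s*y,s*x+c*y])
E
python3 - <<'E'
from h import *
s=observe();print(s['force'],s['width'],s['qpos'].round(2))
x,y=tray(-.070,-.019);print(x,y)
go(x,y,.22,YAW+np.pi/2)
E
```

```text
[-0.22529436  0.72024674 -1.07246948] 0.04368755001465075 [ 0.66  0.58  1.59  0.    0.97 -2.2 ]
0.5164189764560366 -0.0022743729096273025
now [0.4622 0.4425 0.2273] 1.2905 turn wy -1.85 | shift before turn [-16.5    0.29  -7.01] | after turn [-17.54   0.29  -3.7 ]
```

The direct turn would take joint 6 out of range, so I'll use the equivalent half-turned grasp instead (yaw −1.657).

play_rows(plan=[[0,0,0,0,0.7,0,0],[0,0,0,0,1,0,0],[0,0,0,0,1,0,0],[0,0,0,0,1,0,0],[0,0,0,0,1,0,0],[0,0,0,0,1,0,0],[0,0,0,0,1,0,0],[0,0,0,0,1,0,0],[0,0,0,0,1,0,0],[0,0,0,0,1,0,0]])

```text
clock: 19.45
eef_pos: [0.4614, 0.4419, 0.2233]
orientation: [-1.571, 0.001, 0.27]
force: [-0.3, -0.3, -0.8]
width: 0.044
```

play_rows(plan=[[0,0,0,0,1,0,0],[0,0,0,0,1,0,0],[0,0,0,0,1,0,0],[0,0,0,0,1,0,0],[0,0,0,0,1,0,0],[0,0,0,0,1,0,0],[0,0,0,0,1,0,0],[0,0,0,0,1,0,0],[0,0,0,0,1,0,0],[0,0,0,0,1,0,0]])

```text
clock: 20.45
eef_pos: [0.4614, 0.4419, 0.2233]
orientation: [-1.572, 0.0, -0.777]
force: [0.1, -0.0, -0.6]
width: 0.0437
```

play_rows(plan=[[0,0,0,0,1,0,0],[0,0,0,0,1,0,0],[0,0,0,0,1,0,0],[0,0,0,0,1,0,0],[0,0,0,0,1,0,0],[0,0,0,0,1,0,0],[0,0,0,0,1,0,0],[0,0,0,0,1,0,0],[0,0,0,0,0.45,0,0],[0.4,0,0.1,0,0,0,0]])

```text
clock: 21.45
eef_pos: [0.4629, 0.4321, 0.2233]
orientation: [-1.572, -0.0, -1.657]
force: [-0.1, -0.1, -0.6]
width: 0.0439
```

play_rows(plan=[[0.8,0,0.17,0,0,0,0],[0.9,0,0.19,0,0,0,0],[0.9,0,0.19,0,0,0,0],[0.9,0,0.19,0,0,0,0],[0.9,0,0.19,0,0,0,0],[0.9,0,0.19,0,0,0,0],[0.9,0,0.19,0,0,0,0],[0.9,0,0.19,0,0,0,0],[0.9,0,0.19,0,0,0,0],[0.9,0,0.19,0,0,0,0]])

```text
clock: 22.45
eef_pos: [0.4905, 0.2046, 0.2239]
orientation: [-1.571, -0.0, -1.656]
force: [1.1, 1.0, -0.5]
width: 0.0441
```

play_rows(plan=[[0.9,0,0.19,0,0,0,0],[0.9,0,0.19,0,0,0,0],[0.9,0,0.19,0,0,0,0],[0.9,0,0.19,0,0,0,0],[0.9,0,0.19,0,0,0,0],[0.9,0,0.19,0,0,0,0],[0.9,0,0.19,0,0,0,0],[0.9,0,0.19,0,0,0,0],[0.6,0,0.1,0,0,0,0],[0,0,0,0,0,0,0]])

```text
clock: 23.45
eef_pos: [0.5142, 0.0068, 0.224]
orientation: [-1.571, -0.0, -1.659]
force: [0.4, 0.2, 0.2]
width: 0.0438
```

Run:
```python
from h import *
s=observe();print(s['force'],s['width'],s['qpos'].round(2))
x,y=tray(-.070,-.019)
go(x,y,.1155,YAW-np.pi/2)
w=cam("wrist","w3");print(proj(w,[[*tray(-.07,-.019),.1],[*tray(-.07,-.019),.06]]))
```

```text
[0.44914952 0.17343884 0.20038066] 0.04379498856554589 [-0.12  0.42  1.9  -0.    0.81 -0.03]
now [0.5142 0.0068 0.224 ] -1.6586 turn wy -0.01 | shift before turn [0.35 4.34 0.12] | after turn [0.35 4.34 0.12]
[[328.34639301 279.38548431]
 [327.58202111 259.67147131]]
```

View pics/w3.png

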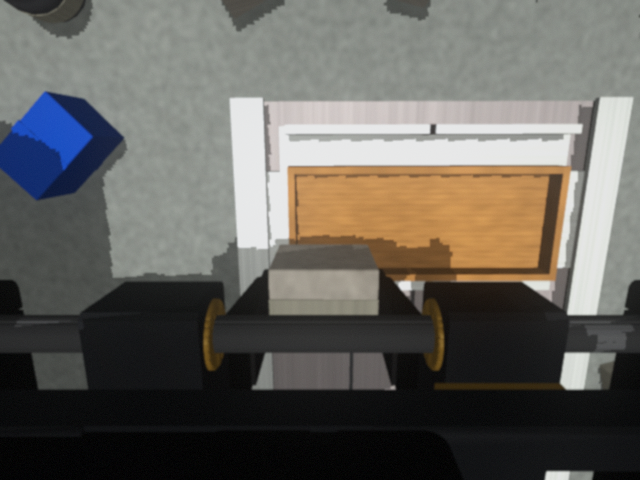

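The box hangs square in the jaws over the near end of the tray (328,270). Lowering it in.

play_rows(plan=[[0.35,0,0.12,0,0,0,0],[0,0.6,0,0,0,0,0],[0,0.8,0,0,0,0,0],[0,0.8,0,0,0,0,0],[0,0.8,0,0,0,0,0],[0,0.6,0,0,0,0,0],[0,0.4,0,0,0,0,0],[0,0.2,0,0,0,0,0],[0,0.1,0,0,0,0,0],[0,0,0,0,0,0,0]])

```text
clock: 24.5
eef_pos: [0.5167, -0.0005, 0.1169]
orientation: [-1.57, 0.0, -1.657]
force: [0.3, -0.1, -0.9]
width: 0.0438
```

play_rows(plan=[[0,0,0,0,0,0,0.65],[0,0,0,0,0,0,0.65],[0,0,0,0,0,0,0.65],[0,0,0,0,0,0,0.65],[0,-0.4,0,0,0,0,0.65],[0,-0.8,0,0,0,0,0.65],[0,-0.8,0,0,0,0,1],[0,-0.8,0,0,0,0,1],[0,-0.8,0,0,0,0,1],[0,-0.8,0,0,0,0,1]])

```text
clock: 25.5
eef_pos: [0.5164, -0.0005, 0.2284]
orientation: [-1.57, 0.0, -1.657]
force: [0.4, 0.0, -0.0]
width: 0.0881
```

Run:
```python
from h import *
s=observe();print(s['force'],s['width'])
c=cam("top")
for r in white(c,150,150,1500): 
    if r[2]>.1 and r[1]<.62: print(r)
go(.5556,.324,.22,np.radians(-102.3))
w=cam("wrist","w4")
```

```text
[ 0.40692038  0.0108699  -0.01288202] 0.08807692003033947
((np.int64(158), np.int64(364)), 0.233, 0.4288, 96, 77, 5.1)
((np.int64(55), np.int64(338)), 0.2923, 0.6842, 50, 37, -86.7)
((np.int64(204), np.int64(297)), 0.4019, 0.3173, 62, 59, -80.3)
((np.int64(251), np.int64(271)), 0.4709, 0.2038, 63, 42, -66.7)
((np.int64(255), np.int64(221)), 0.596, 0.1962, 62, 33, 71.4)
((np.int64(197), np.int64(220)), 0.5954, 0.3422, 46, 29, -9.0)
now [ 0.5173 -0.0006  0.2311] -1.6572 turn wy 1.22 | shift before turn [-13.07   0.45   0.41] | after turn [-13.01   0.45  -1.27]
```

View pics/w4.png

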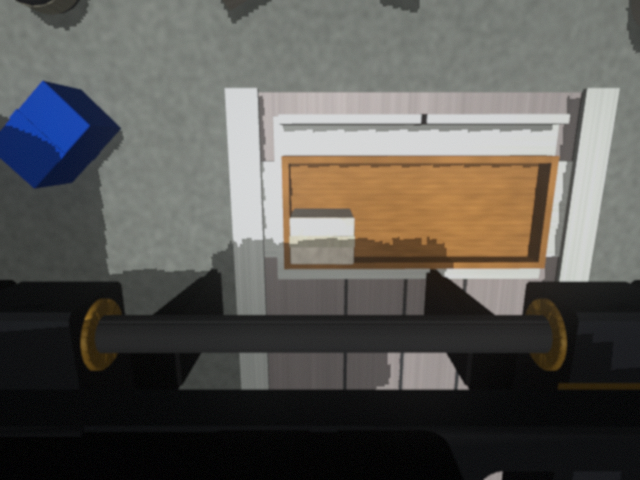

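Half_a sits in the near corner of the tray (321,238). Half_b has been knocked to (0.596,0.343), angle −9°, so I'm going there.

play_rows(plan=[[0,0,0,0,0.68,0,0.75],[-0.5,0,0,0,0,0,0.75],[-0.9,0,0,0,0,0,0.75],[-0.9,0,0,0,0,0,0.75],[-0.9,0,0,0,0,0,0.75],[-0.9,0,0,0,0,0,0.75],[-0.9,0,0,0,0,0,0.75],[-0.9,0,0,0,0,0,0.75],[-0.9,0,0,0,0,0,0.75],[-0.9,0,0,0,0,0,0.75]])

```text
clock: 26.6
eef_pos: [0.5465, 0.1913, 0.2261]
orientation: [-1.572, -0.0, -1.726]
force: [-0.4, -1.6, 0.5]
width: 0.071
```

play_rows(plan=[[-0.9,0,0,0,0,0,0.75],[-0.9,0,0,0,0,0,0.75],[-0.9,0,0,0,0,0,0.75],[-0.9,0,0,0,0,0,0.75],[0,0,0,0,0,0,0.75]])

```text
clock: 27.1
eef_pos: [0.5605, 0.2812, 0.2259]
orientation: [-1.571, 0.0, -1.725]
force: [-0.2, -0.3, 0.1]
width: 0.071
```

Run:
```python
from h import *
w=cam("wrist","w5")
for r in white(w,120,800,60000,.040): print(r)
print(proj(w,[[.5959,.3432,.04]]))
go(.5959,.3432,.098,np.radians(-99))
```

```text
((np.int64(396), np.int64(372)), 0.6024, 0.1687, 58, 30, -8.8)
((np.int64(238), np.int64(373)), 0.48, 0.1877, 40, 30, -8.8)
[[360.78627665 142.92754222]]
now [0.5604 0.2799 0.2259] -1.7252 turn wy 0.03 | shift before turn [-2.72  5.12  1.02] | after turn [-2.72  5.12  1.01]
```

play_rows(plan=[[-0.9,0,0.3,0,0,0,0.75],[-0.9,0,0.4,0,0,0,0.75],[-0.9,0,0.3,0,0,0,0.75],[0,0,0,0,0,0,0.75],[0,0,0,0,0,0,0.75]])

```text
clock: 27.65
eef_pos: [0.5958, 0.3406, 0.2261]
orientation: [-1.572, -0.001, -1.728]
force: [-0.6, -0.5, 0.5]
width: 0.0715
```

Run:
```python
from h import *
w=cam("wrist","w5")
for t in(110,140,170,200,220):
  for r in white(w,t,800,30000,.040,60):
    if r[0][1]<300: print(t,r)
print(proj(w,[[.5959,.3432,.04]]))
go(.5959,.3432,.098,np.radians(-99))
```

```text
170 ((np.int64(53), np.int64(282)), 0.3941, 0.3382, 56, 13, 10.0)
170 ((np.int64(448), np.int64(258)), 0.684, 0.3098, 82, 46, 2.8)
170 ((np.int64(323), np.int64(237)), 0.5955, 0.3427, 45, 28, -9.0)
170 ((np.int64(550), np.int64(141)), 0.7577, 0.3835, 57, 17, -61.6)
200 ((np.int64(53), np.int64(282)), 0.3941, 0.3382, 55, 12, 10.0)
200 ((np.int64(318), np.int64(229)), 0.5958, 0.3446, 43, 23, -10.0)
220 ((np.int64(318), np.int64(229)), 0.5959, 0.3449, 43, 22, -9.0)
[[322.7667438  235.40452352]]
now [0.5958 0.3403 0.2263] -1.7284 turn wy -0.0 | shift before turn [-0.12  5.13 -0.01] | after turn [-0.12  5.13 -0.01]
```

The wrist camera agrees: (0.5955,0.3427), 45×28, −9°.

play_rows(plan=[[-0.1,0.6,0,0,0,0,0.75],[0,0.9,0,0,0,0,0.75],[0,0.9,0,0,0,0,0.75],[0,0.9,0,0,0,0,0.75],[0,0.9,0,0,0,0,0.75],[0,0.6,0,0,0,0,0.75],[0,0.33,0,0,0,0,0.75],[0,0,0,0,0,0,0.75],[0,0,0,0,0,0,0],[0,0,0,0,0,0,0]])

```text
clock: 28.7
eef_pos: [0.597, 0.3438, 0.0996]
orientation: [-1.569, 0.001, -1.729]
force: [-0.9, 1.3, -0.1]
width: 0.0605
```

play_rows(plan=[[0,0,0,0,0,0,0],[0,0,0,0,0,0,0],[0,0,0,0,0,0,0],[0,0,0,0,0,0,0],[0,0,0,0,0,0,0],[0,-0.3,0,0,0,0,0],[0,-0.7,0,0,0,0,0],[0,-0.8,0,0,0,0,0],[0,-0.8,0,0,0,0,0],[0,-0.8,0,0,0,0,0]])

```text
clock: 29.7
eef_pos: [0.5966, 0.3436, 0.1845]
orientation: [-1.571, 0.0, -1.729]
force: [0.0, 0.2, -0.6]
width: 0.0438
```

play_rows(plan=[[0,-0.8,0,0,0,0,0],[0,-0.5,0,0,0,0,0],[0,0,0,0,-0.67,0,0],[0,0,0,0,0,0,0]])

```text
clock: 30.1
eef_pos: [0.5966, 0.3436, 0.2163]
orientation: [-1.571, 0.0, -1.657]
force: [0.3, 0.2, -1.0]
width: 0.0435
```

Run:
```python
from h import *
s=observe();print(s['force'],s['width'])
x,y=tray(-.070,.0185)
go(x,y,.20,YAW-np.pi/2)
```

```text
[ 0.25418421  0.21392918 -1.03316061] 0.04347580663457524
now [0.5966 0.3436 0.2163] -1.6573 turn wy 0.0 | shift before turn [12.56  0.65 -2.  ] | after turn [12.56  0.65 -2.  ]
```

play_rows(plan=[[0.5,0,-0.1,0,0,0,0],[0.9,0,-0.15,0,0,0,0],[0.9,0,-0.15,0,0,0,0],[0.9,0,-0.15,0,0,0,0],[0.9,0,-0.15,0,0,0,0],[0.9,0,-0.15,0,0,0,0],[0.9,0,-0.15,0,0,0,0],[0.9,0,-0.15,0,0,0,0],[0.9,0,-0.15,0,0,0,0],[0.9,0,-0.15,0,0,0,0]])

```text
clock: 31.1
eef_pos: [0.5408, 0.1311, 0.2156]
orientation: [-1.572, -0.0, -1.66]
force: [-0.1, -0.7, -1.1]
width: 0.0439
```

play_rows(plan=[[0.9,0,-0.15,0,0,0,0],[0.9,0,-0.15,0,0,0,0],[0.9,0,-0.15,0,0,0,0],[0.9,0,-0.1,0,0,0,0],[0.36,0,0,0,0,0,0],[0,0,0,0,0,0,0],[0,0,0,0,0,0,0]])

```text
clock: 31.8
eef_pos: [0.5194, 0.0354, 0.2159]
orientation: [-1.571, 0.0, -1.659]
force: [0.6, -0.7, -0.7]
width: 0.0435
```

Run:
```python
from h import *
s=observe();print(s['force'],s['width'])
x,y=tray(-.070,.0185)
go(x,y,.116,YAW-np.pi/2)
```

```text
[ 0.64381351 -0.68343765 -0.7443174 ] 0.04354281792841248
now [0.5194 0.0354 0.2159] -1.6593 turn wy -0.02 | shift before turn [0.01 4.   0.01] | after turn [0.01 4.   0.01]
```

play_rows(plan=[[0,0.6,0,0,0,0,0],[0,0.8,0,0,0,0,0],[0,0.8,0,0,0,0,0],[0,0.8,0,0,0,0,0],[0,0.5,0,0,0,0,0],[0,0.3,0,0,0,0,0],[0,0.18,0,0,0,0,0],[0,0,0,0,0,0,0],[0,0,0,0,0,0,0.65],[0,0,0,0,0,0,0.65]])

```text
clock: 32.8
eef_pos: [0.5196, 0.0352, 0.1171]
orientation: [-1.57, 0.0, -1.658]
force: [0.8, -0.0, -0.5]
width: 0.0552
```

play_rows(plan=[[0,0,0,0,0,0,0.65],[0,0,0,0,0,0,0.65],[0,-0.4,0,0,0,0,0.65],[0,-0.8,0,0,0,0,0.65],[0,-0.8,0,0,0,0,0.65],[0,-0.8,0,0,0,0,1],[0,-0.8,0,0,0,0,1],[0,-0.8,0,0,0,0,1],[0,0,0,0,-1,0,1],[0,0,0,0,-1,0,1]])

```text
clock: 33.8
eef_pos: [0.5194, 0.0352, 0.228]
orientation: [-1.569, -0.0, -1.445]
force: [-0.2, -1.2, -0.1]
width: 0.0931
```

play_rows(plan=[[0,0,0,0,-1,0,1],[0,0,0,0,-1,0,1],[0,0,0,0,-1,0,1],[0,0,0,0,-1,0,1],[0,0,0,0,-1,0,1],[0,0,0,0,-1,0,1],[0,0,0,0,-1,0,1],[0,0,0,0,-1,0,1],[0,0,0,0,-1,0,1],[0,0,0,0,-1,0,1]])

```text
clock: 34.8
eef_pos: [0.5193, 0.0352, 0.2273]
orientation: [-1.571, -0.001, -0.397]
force: [0.3, 0.6, -0.2]
width: 0.0953
```

Run:
```python
from h import *
s=observe();print(s['force'],s['width'])
go(.402,.317,.22,np.radians(9.7))
c=cam("top")
for r in white(c,150,150,1500): 
    if r[2]>.1 and r[1]<.62: print(r)
w=cam("wrist","w6")
```

```text
[ 0.27624437  0.57286514 -0.22963297] 0.09528744349379016
now [0.5193 0.0352 0.2273] -0.3975 turn wy -5.41 | shift before turn [-8.69  0.29  8.58] | after turn [-2.72  0.29 11.9 ]
((np.int64(158), np.int64(364)), 0.2341, 0.4289, 94, 77, 5.1)
((np.int64(55), np.int64(338)), 0.2922, 0.6843, 50, 37, -86.8)
((np.int64(204), np.int64(297)), 0.4022, 0.3174, 62, 58, -80.5)
((np.int64(251), np.int64(271)), 0.4709, 0.2038, 63, 42, -66.7)
((np.int64(255), np.int64(221)), 0.5956, 0.1963, 62, 32, 71.4)
```

View pics/w6.png

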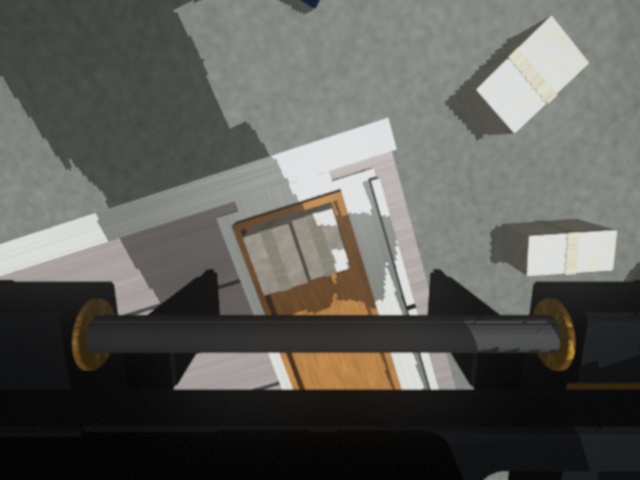

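Both halves lie side by side at the near end of the tray (280,250). Now slim at (0.5956,0.1963).

play_rows(plan=[[0,0,0,0,-0.7,0,1],[0.1,0,0.8,0,0,0,1],[0.1,0,0.9,0,0,0,1],[0.1,0,0.9,0,0,0,1],[0.1,0,0.9,0,0,0,1],[0.1,0,0.9,0,0,0,1],[0.1,0,0.9,0,0,0,1],[0.1,0,0.9,0,0,0,1],[0.14,0,0.88,0,0,0,1],[0,0,0,0,0,0,1]])

```text
clock: 35.9
eef_pos: [0.597, 0.1978, 0.2268]
orientation: [-1.57, -0.001, -0.33]
force: [-0.6, 1.0, -0.3]
width: 0.0948
```

Run:
```python
from h import *
w=cam("wrist")
for t in(140,170,200):
  for r in white(w,t,800,30000,.046,60):
    if r[0][1]<300: print(t,r)
go(.5956,.1963,.100,np.radians(-18.6))
```

```text
140 ((np.int64(319), np.int64(240)), 0.5971, 0.194, 61, 35, 71.1)
140 ((np.int64(13), np.int64(238)), 0.5267, -0.0016, 67, 28, -29.7)
140 ((np.int64(52), np.int64(214)), 0.519, 0.027, 46, 30, -5.2)
140 ((np.int64(90), np.int64(172)), 0.5217, 0.0487, 145, 104, -15.2)
170 ((np.int64(496), np.int64(276)), 0.6628, 0.3063, 73, 31, 42.7)
170 ((np.int64(13), np.int64(238)), 0.5265, -0.0015, 66, 28, -29.7)
170 ((np.int64(43), np.int64(220)), 0.5189, 0.0175, 47, 17, 5.9)
170 ((np.int64(265), np.int64(53)), 0.4708, 0.2017, 62, 41, -66.4)
200 ((np.int64(14), np.int64(229)), 0.5168, -0.0063, 46, 31, -5.9)
200 ((np.int64(42), np.int64(219)), 0.5188, 0.0174, 47, 15, 4.3)
200 ((np.int64(265), np.int64(53)), 0.4711, 0.2016, 61, 40, -66.8)
now [0.5963 0.1967 0.2266] -0.3297 turn wy -0.05 | shift before turn [-0.02  5.06 -0.03] | after turn [-0.02  5.06 -0.03]
```

play_rows(plan=[[0,0.6,0,0,0,0,1],[0,0.9,0,0,0,0,1],[0,0.9,0,0,0,0,1],[0,0.9,0,0,0,0,1],[0,0.9,0,0,0,0,1],[0,0.6,0,0,0,0,1],[0,0.26,0,0,0,0,1],[0,0,0,0,0,0,1],[0,0,0,0,0,0,0],[0,0,0,0,0,0,0]])

```text
clock: 36.95
eef_pos: [0.5967, 0.196, 0.101]
orientation: [-1.57, -0.001, -0.329]
force: [-0.2, -0.0, -0.8]
width: 0.0841
```

play_rows(plan=[[0,0,0,0,0,0,0],[0,0,0,0,0,0,0],[0,0,0,0,0,0,0],[0,0,0,0,0,0,0],[0,0,0,0,0,0,0],[0,-0.3,0,0,0,0,0],[0,-0.7,0,0,0,0,0],[0,-0.8,0,0,0,0,0],[0,-0.8,0,0,0,0,0],[0,-0.8,0,0,0,0,0]])

```text
clock: 37.95
eef_pos: [0.5962, 0.196, 0.186]
orientation: [-1.571, 0.0, -0.329]
force: [0.7, 0.4, -1.4]
width: 0.062
```

play_rows(plan=[[0,-0.6,0,0,0,0,0],[0,0,0,0,-1,0,0],[0,0,0,0,-1,0,0],[0,0,0,0,-0.3,0,0],[0,0,0,0,0,0,0]])

```text
clock: 38.45
eef_pos: [0.5963, 0.196, 0.2002]
orientation: [-1.571, -0.0, -0.087]
force: [0.3, 0.1, -0.8]
width: 0.0618
```

Run:
```python
from h import *
s=observe();print(s['force'],s['width'])
x,y=tray(.076,0);go(x,y,.20,YAW)
```

```text
[ 0.27216866  0.09395091 -0.78870701] 0.06183085559713359
now [0.5963 0.196  0.2002] -0.0873 turn wy -0.01 | shift before turn [ 3.35  0.01 -7.42] | after turn [ 3.34  0.01 -7.42]
```

play_rows(plan=[[0.24,0,-0.42,0,0,0,0],[0.4,0,-0.9,0,0,0,0],[0.4,0,-0.9,0,0,0,0],[0.4,0,-0.9,0,0,0,0],[0.4,0,-0.9,0,0,0,0],[0.4,0,-0.9,0,0,0,0],[0.4,0,-0.9,0,0,0,0],[0.4,0,-0.9,0,0,0,0],[0.3,0,-0.7,0,0,0,0],[0,0,0,0,0,0,0]])

```text
clock: 39.45
eef_pos: [0.6639, 0.0012, 0.1998]
orientation: [-1.571, -0.0, -0.091]
force: [-0.1, 0.5, -1.0]
width: 0.0618
```

Run:
```python
from h import *
s=observe();print(s['force'],s['width'])
x,y=tray(.076,0);go(x,y,.1165,YAW)
```

```text
[-0.13477297  0.46855632 -1.04089486] 0.06175887206950351
now [0.6639 0.0012 0.1998] -0.0907 turn wy -0.04 | shift before turn [-0.03  3.33  0.11] | after turn [-0.03  3.33  0.11]
```

play_rows(plan=[[0,0.5,0,0,0,0,0],[0,0.8,0,0,0,0,0],[0,0.8,0,0,0,0,0],[0,0.6,0,0,0,0,0],[0,0.4,0,0,0,0,0],[0,0.23,0,0,0,0,0],[0,0,0,0,0,0,0],[0,0,0,0,0,0,0.8],[0,0,0,0,0,0,0.8],[0,0,0,0,0,0,0.8]])

```text
clock: 40.45
eef_pos: [0.6634, 0.0039, 0.117]
orientation: [-1.571, -0.001, -0.088]
force: [-0.1, -0.2, 0.7]
width: 0.0752
```

play_rows(plan=[[0,-0.4,0,0,0,0,0.8],[0,-0.8,0,0,0,0,0.8],[0,-0.8,0,0,0,0,1],[0,-0.8,0,0,0,0,1],[0,-0.8,0,0,0,0,1],[0,-0.8,0,0,0,0,1],[0,0,0,0,-1,0,1],[0,0,0,0,-1,0,1],[0,0,0,0,-1,0,1],[0,0,0,0,-1,0,1]])

```text
clock: 41.45
eef_pos: [0.6633, 0.0038, 0.2277]
orientation: [-1.571, -0.001, 0.336]
force: [0.5, 0.5, -0.2]
width: 0.0951
```

play_rows(plan=[[0,0,0,0,-0.72,0,1],[0,0,0,0,0,0,1]])

```text
clock: 41.65
eef_pos: [0.6633, 0.0039, 0.2276]
orientation: [-1.571, -0.001, 0.408]
force: [-0.5, -0.2, 0.1]
width: 0.0948
```

Run:
```python
from h import *
s=observe();print(s['force'],s['width'])
c=cam("top")
for r in white(c,150,150,1500): 
    if r[2]>.1 and r[1]<.62: print(r)
go(.4709,.2038,.22,np.radians(23.3))
```

```text
[-0.53600589 -0.16910841  0.07361462] 0.0947940287902301
((np.int64(158), np.int64(363)), 0.2337, 0.4279, 94, 79, 2.7)
((np.int64(55), np.int64(338)), 0.2923, 0.683, 52, 38, -86.8)
((np.int64(204), np.int64(295)), 0.4067, 0.3188, 64, 51, -79.1)
((np.int64(250), np.int64(271)), 0.4708, 0.2058, 67, 43, -66.7)
now [0.6633 0.0039 0.2274] 0.405 turn wy -0.02 | shift before turn [-3.92  0.3  10.38] | after turn [-3.91  0.3  10.39]
```

play_rows(plan=[[-0.2,0,0.45,0,0,0,1],[-0.34,0,0.9,0,0,0,1],[-0.34,0,0.9,0,0,0,1],[-0.34,0,0.9,0,0,0,1],[-0.34,0,0.9,0,0,0,1],[-0.34,0,0.9,0,0,0,1],[-0.34,0,0.9,0,0,0,1],[-0.34,0,0.9,0,0,0,1],[-0.34,0,0.9,0,0,0,1],[-0.34,0,0.9,0,0,0,1]])

```text
clock: 42.7
eef_pos: [0.5023, 0.1689, 0.227]
orientation: [-1.571, -0.0, 0.405]
force: [0.7, 1.0, -0.3]
width: 0.0948
```

play_rows(plan=[[-0.34,0,0.9,0,0,0,1],[-0.3,0,0.9,0,0,0,1],[0,0,0,0,0,0,1],[0,0,0,0,0,0,1]])

```text
clock: 43.1
eef_pos: [0.471, 0.2033, 0.2271]
orientation: [-1.571, -0.001, 0.407]
force: [-0.0, -0.1, 0.6]
width: 0.0949
```

Run:
```python
from h import *
w=cam("wrist")
for t in(140,170,200):
  for r in white(w,t,800,30000,.044,60):
    if r[0][1]<300: print(t,r)
go(.4708,.2035,.100,np.radians(23.3))
```

```text
140 ((np.int64(150), np.int64(283)), 0.5519, 0.1009, 59, 16, -4.9)
140 ((np.int64(61), np.int64(210)), 0.5238, 0.0277, 46, 31, -5.1)
140 ((np.int64(87), np.int64(173)), 0.5091, 0.0338, 145, 120, 84.3)
140 ((np.int64(68), np.int64(34)), 0.4125, 0.0097, 87, 59, 85.2)
170 ((np.int64(150), np.int64(284)), 0.5521, 0.1008, 56, 15, -4.9)
170 ((np.int64(122), np.int64(251)), 0.5345, 0.0766, 76, 20, -4.8)
170 ((np.int64(61), np.int64(210)), 0.5239, 0.0277, 46, 30, -5.6)
170 ((np.int64(512), np.int64(213)), 0.4023, 0.3164, 63, 58, -80.6)
170 ((np.int64(17), np.int64(187)), 0.5227, -0.0059, 47, 32, -3.3)
170 ((np.int64(53), np.int64(121)), 0.4643, 0.0165, 92, 54, -82.0)
200 ((np.int64(122), np.int64(251)), 0.5344, 0.0765, 75, 19, -4.6)
200 ((np.int64(61), np.int64(210)), 0.5241, 0.0277, 46, 29, -5.3)
200 ((np.int64(512), np.int64(213)), 0.4024, 0.3162, 62, 57, -80.5)
200 ((np.int64(17), np.int64(187)), 0.5228, -0.0066, 46, 32, -4.9)
200 ((np.int64(54), np.int64(121)), 0.4642, 0.0162, 91, 53, -82.2)
now [0.4714 0.2029 0.227 ] 0.4063 turn wy -0.0 | shift before turn [-0.01  5.08  0.03] | after turn [-0.01  5.08  0.03]
```

play_rows(plan=[[0,0.6,0,0,0,0,1],[0,0.9,0,0,0,0,1],[0,0.9,0,0,0,0,1],[0,0.9,0,0,0,0,1],[0,0.9,0,0,0,0,1],[0,0.6,0,0,0,0,1],[0,0.28,0,0,0,0,1],[0,0,0,0,0,0,1],[0,0,0,0,0,0,0],[0,0,0,0,0,0,0]])

```text
clock: 44.15
eef_pos: [0.4718, 0.203, 0.1005]
orientation: [-1.571, -0.001, 0.406]
force: [0.2, -0.2, -0.3]
width: 0.0845
```

play_rows(plan=[[0,0,0,0,0,0,0],[0,0,0,0,0,0,0],[0,0,0,0,0,0,0],[0,0,0,0,0,0,0],[0,0,0,0,0,0,0],[0,-0.3,0,0,0,0,0],[0,-0.7,0,0,0,0,0],[0,-0.8,0,0,0,0,0],[0,-0.8,0,0,0,0,0],[0,-0.8,0,0,0,0,0]])

```text
clock: 45.15
eef_pos: [0.4712, 0.2029, 0.1858]
orientation: [-1.571, 0.0, 0.407]
force: [0.6, 0.2, -1.0]
width: 0.0621
```

play_rows(plan=[[0,-0.6,0,0,0,0,0],[0,0,0,0,1,0,0],[0,0,0,0,1,0,0],[0,0,0,0,1,0,0],[0,0,0,0,1,0,0],[0,0,0,0,0.71,0,0],[0,0,0,0,0,0,0]])

```text
clock: 45.85
eef_pos: [0.4712, 0.2029, 0.2]
orientation: [-1.571, 0.0, -0.088]
force: [0.6, 0.1, -1.6]
width: 0.0617
```

Run:
```python
from h import *
s=observe();print(s['force'],s['width'])
x,y=tray(.0365,0);go(x,y,.20,YAW)
```

```text
[ 0.60409801  0.11363204 -1.60225348] 0.06172906616873339
now [0.4712 0.2029 0.2   ] -0.0876 turn wy -0.01 | shift before turn [ 6.78 -0.   -7.25] | after turn [ 6.77 -0.   -7.26]
```

play_rows(plan=[[0.4,0,-0.4,0,0,0,0],[0.85,0,-0.9,0,0,0,0],[0.85,0,-0.9,0,0,0,0],[0.85,0,-0.9,0,0,0,0],[0.85,0,-0.9,0,0,0,0],[0.85,0,-0.9,0,0,0,0],[0.85,0,-0.9,0,0,0,0],[0.85,0,-0.9,0,0,0,0],[0.42,0,-0.55,0,0,0,0],[0,0,0,0,0,0,0]])

```text
clock: 46.85
eef_pos: [0.6251, 0.0055, 0.1994]
orientation: [-1.571, -0.0, -0.088]
force: [-0.8, 0.1, -1.0]
width: 0.0614
```

play_rows(plan=[[0,0,0,0,0,0,0]])

```text
clock: 46.95
eef_pos: [0.6238, 0.0077, 0.1995]
orientation: [-1.571, 0.001, -0.086]
force: [-0.4, -0.1, -0.7]
width: 0.062
```

Run:
```python
from h import *
s=observe();print(s['force'],s['width'])
x,y=tray(.0365,0);go(x,y,.1165,YAW)
```

```text
[-0.42451342 -0.11952206 -0.70522425] 0.06195518107980244
now [0.6238 0.0077 0.1995] -0.0865 turn wy 0.0 | shift before turn [ 0.01  3.32 -0.01] | after turn [ 0.01  3.32 -0.01]
```

play_rows(plan=[[0,0.5,0,0,0,0,0],[0,0.8,0,0,0,0,0],[0,0.8,0,0,0,0,0],[0,0.6,0,0,0,0,0],[0,0.4,0,0,0,0,0],[0,0.22,0,0,0,0,0],[0,0,0,0,0,0,0],[0,0,0,0,0,0,0.8],[0,0,0,0,0,0,0.8],[0,0,0,0,0,0,0.8]])

```text
clock: 47.95
eef_pos: [0.6245, 0.0078, 0.1171]
orientation: [-1.571, -0.001, -0.087]
force: [-0.0, 0.2, -0.3]
width: 0.0751
```

play_rows(plan=[[0,-0.4,0,0,0,0,0.8],[0,-0.8,0,0,0,0,0.8],[0,-0.8,0,0,0,0,1],[0,-0.8,0,0,0,0,1],[0,-0.8,0,0,0,0,1],[0,-0.8,0,0,0,0,1],[0,0,0,0,-1,0,1],[0,0,0,0,-1,0,1],[0,0,0,0,-0.4,0,1],[0,0,0,0,0,0,1]])

```text
clock: 48.95
eef_pos: [0.6243, 0.0077, 0.2276]
orientation: [-1.571, -0.001, 0.165]
force: [-0.8, -0.7, -0.5]
width: 0.0953
```

Run:
```python
from h import *
s=observe();print(s['force'],s['width'])
c=cam("top")
for r in white(c,150,150,1500): 
    if r[2]>.1 and r[1]<.62: print(r)
go(.4023,.3166,.22,np.radians(9.6))
```

```text
[-0.7718051  -0.69335951 -0.4906548 ] 0.09527409407918623
((np.int64(158), np.int64(364)), 0.233, 0.4288, 96, 78, 5.1)
((np.int64(55), np.int64(338)), 0.2923, 0.683, 52, 38, -86.8)
((np.int64(204), np.int64(297)), 0.402, 0.3178, 63, 60, -82.2)
now [0.6243 0.0077 0.2274] 0.1636 turn wy -0.04 | shift before turn [-6.75  0.3  13.64] | after turn [-6.7   0.3  13.66]
```

play_rows(plan=[[-0.25,0,0.5,0,-0.04,0,1],[-0.45,0,0.92,0,0,0,1],[-0.45,0,0.92,0,0,0,1],[-0.45,0,0.92,0,0,0,1],[-0.45,0,0.92,0,0,0,1],[-0.45,0,0.92,0,0,0,1],[-0.45,0,0.92,0,0,0,1],[-0.45,0,0.92,0,0,0,1],[-0.45,0,0.92,0,0,0,1],[-0.45,0,0.92,0,0,0,1]])

```text
clock: 50.0
eef_pos: [0.48, 0.2073, 0.2269]
orientation: [-1.571, 0.0, 0.168]
force: [1.3, 0.5, 0.3]
width: 0.0948
```

play_rows(plan=[[-0.45,0,0.92,0,0,0,1],[-0.45,0,0.92,0,0,0,1],[-0.45,0,0.92,0,0,0,1],[-0.45,0,0.92,0,0,0,1],[-0.45,0,0.92,0,0,0,1],[-0.15,0,0.28,0,0,0,1],[0,0,0,0,0,0,1],[0,0,0,0,0,0,1]])

```text
clock: 50.8
eef_pos: [0.4019, 0.316, 0.2268]
orientation: [-1.571, -0.0, 0.169]
force: [0.4, 0.4, 0.1]
width: 0.095
```

Run:
```python
from h import *
w=cam("wrist")
for t in(140,170,200):
  for r in white(w,t,800,30000,.048,60):
    if r[0][1]<300 and r[0][0]>200: print(t,r)
go(.4023,.3166,.100,np.radians(9.6))
```

```text
170 ((np.int64(346), np.int64(246)), 0.3994, 0.3303, 54, 29, 11.1)
170 ((np.int64(298), np.int64(240)), 0.4049, 0.2983, 54, 25, 9.4)
170 ((np.int64(561), np.int64(49)), 0.2529, 0.4392, 89, 49, -80.3)
200 ((np.int64(560), np.int64(49)), 0.2529, 0.4391, 88, 49, -80.3)
now [0.4021 0.3157 0.2268] 0.1684 turn wy 0.01 | shift before turn [0.01 5.07 0.03] | after turn [0.01 5.07 0.03]
```

play_rows(plan=[[0,0.6,0,0,0,0,1],[0,0.9,0,0,0,0,1],[0,0.9,0,0,0,0,1],[0,0.9,0,0,0,0,1],[0,0.9,0,0,0,0,1],[0,0.6,0,0,0,0,1],[0,0.27,0,0,0,0,1],[0,0,0,0,0,0,1],[0,0,0,0,0,0,0],[0,0,0,0,0,0,0]])

```text
clock: 51.85
eef_pos: [0.4022, 0.3163, 0.1008]
orientation: [-1.57, -0.001, 0.169]
force: [-0.1, -0.6, 0.2]
width: 0.0843
```

play_rows(plan=[[0,0,0,0,0,0,0],[0,0,0,0,0,0,0],[0,0,0,0,0,0,0],[0,0,0,0,0,0,0],[0,0,0,0,0,0,0],[0,-0.3,0,0,0,0,0],[0,-0.7,0,0,0,0,0],[0,-0.8,0,0,0,0,0],[0,-0.8,0,0,0,0,0],[0,-0.8,0,0,0,0,0]])

```text
clock: 52.85
eef_pos: [0.4016, 0.3162, 0.186]
orientation: [-1.571, 0.0, 0.169]
force: [0.6, 0.8, -1.9]
width: 0.0616
```

play_rows(plan=[[0,-0.6,0,0,0,0,0],[0,0,0,0,1,0,0],[0,0,0,0,1,0,0],[0,0,0,0,0.44,0,0],[0,0,0,0,0,0,0]])

```text
clock: 53.35
eef_pos: [0.4017, 0.3162, 0.2002]
orientation: [-1.571, 0.0, -0.087]
force: [-0.0, -0.3, -1.7]
width: 0.0616
```

Run:
```python
from h import *
s=observe();print(s['force'],s['width'])
x,y=tray(-.0155,0);go(x,y,.20,YAW)
```

```text
[-0.03838174 -0.32845338 -1.69612563] 0.06160701504067098
now [0.4017 0.3162 0.2002] -0.0871 turn wy -0.0 | shift before turn [ 7.860e+00  1.000e-02 -1.153e+01] | after turn [ 7.850e+00  1.000e-02 -1.154e+01]
```

play_rows(plan=[[0.3,0,-0.45,0,0,0,0],[0.6,0,-0.9,0,0,0,0],[0.6,0,-0.9,0,0,0,0],[0.6,0,-0.9,0,0,0,0],[0.6,0,-0.9,0,0,0,0],[0.6,0,-0.9,0,0,0,0],[0.6,0,-0.9,0,0,0,0],[0.6,0,-0.9,0,0,0,0],[0.6,0,-0.9,0,0,0,0],[0.6,0,-0.9,0,0,0,0]])

```text
clock: 54.35
eef_pos: [0.5257, 0.0891, 0.2]
orientation: [-1.571, 0.0, -0.085]
force: [-0.2, 1.0, -2.7]
width: 0.0618
```

play_rows(plan=[[0.6,0,-0.9,0,0,0,0],[0.6,0,-0.9,0,0,0,0],[0.6,0,-0.9,0,0,0,0],[0.35,0,-0.29,0,0,0,0],[0,0,0,0,0,0,0],[0,0,0,0,0,0,0]])

```text
clock: 54.95
eef_pos: [0.5719, 0.0121, 0.1998]
orientation: [-1.571, 0.001, -0.086]
force: [0.2, 0.4, -1.7]
width: 0.0619
```

Run:
```python
from h import *
s=observe();print(s['force'],s['width'])
x,y=tray(-.0155,0);go(x,y,.1165,YAW)
w=cam("scene","s1")
cv2.imwrite("pics/s1c.png",cv2.resize(w["image"][180:380,200:420,::-1],None,fx=3,fy=3,interpolation=cv2.INTER_CUBIC))
```

```text
[ 0.21629258  0.38668656 -1.66106117] 0.061914312357606756
now [0.5719 0.0121 0.1998] -0.0863 turn wy 0.0 | shift before turn [ 0.02  3.33 -0.01] | after turn [ 0.02  3.33 -0.01]
```

View pics/s1c.png

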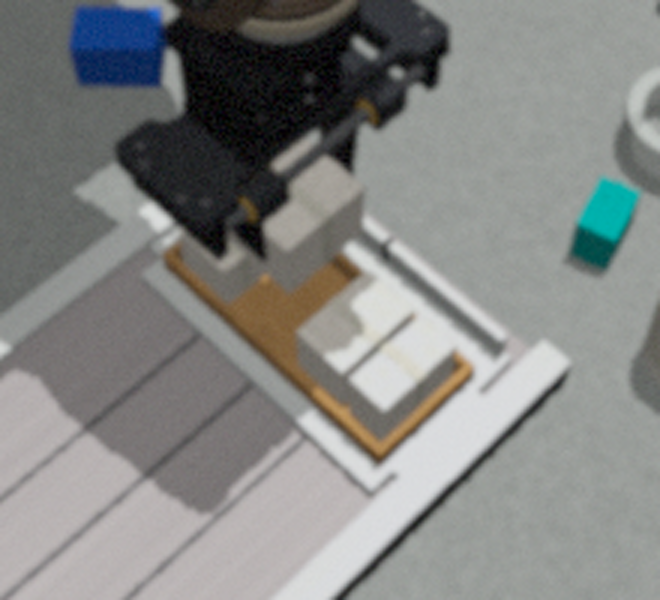

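The gap for large (crop 290,300) is open between the halves and medium/slim. Lowering.

play_rows(plan=[[0,0.5,0,0,0,0,0],[0,0.7,0,0,0,0,0],[0,0.6,0,0,0,0,0],[0,0.5,0,0,0,0,0],[0,0.5,0,0,0,0,0],[0,0.35,0,0,0,0,0],[0,0.18,0,0,0,0,0],[0,0,0,0,0,0,0]])

```text
clock: 55.8
eef_pos: [0.5725, 0.012, 0.1166]
orientation: [-1.571, -0.0, -0.086]
force: [0.0, 1.5, -1.2]
width: 0.0621
```

play_rows(plan=[[0,0,0,0,0,0,0.8],[0,0,0,0,0,0,0.8],[0,0,0,0,0,0,0.8],[0,-0.4,0,0,0,0,0.8],[0,-0.8,0,0,0,0,0.8],[0,-0.8,0,0,0,0,1],[0,-0.8,0,0,0,0,1],[0,-0.8,0,0,0,0,1],[0,-0.8,0,0,0,0,1],[0,0,0,0,0,0,1]])

```text
clock: 56.8
eef_pos: [0.5731, 0.0118, 0.2298]
orientation: [-1.571, -0.005, -0.087]
force: [0.3, 0.4, -0.6]
width: 0.0948
```

Run:
```python
from h import *
s=observe();print(s['force'],s['width'])
go(.2965,-.3621,.25,-.094)
```

```text
[ 0.25486026  0.35476376 -0.61518558] 0.09483931293669347
now [0.5731 0.0118 0.2298] -0.0865 turn wy 0.07 | shift before turn [ -9.73  -0.81 -15.86] | after turn [ -9.61  -0.81 -15.93]
```

play_rows(plan=[[0,-0.4,0,0,0.07,0,1],[-0.3,-0.4,-0.5,0,0,0,1],[-0.54,0,-0.9,0,0,0,1],[-0.54,0,-0.9,0,0,0,1],[-0.54,0,-0.9,0,0,0,1],[-0.54,0,-0.9,0,0,0,1],[-0.54,0,-0.9,0,0,0,1],[-0.54,0,-0.9,0,0,0,1],[-0.54,0,-0.9,0,0,0,1],[-0.54,0,-0.9,0,0,0,1]])

```text
clock: 57.8
eef_pos: [0.4379, -0.17, 0.2468]
orientation: [-1.571, 0.001, -0.094]
force: [0.7, 1.1, 0.1]
width: 0.0951
```

play_rows(plan=[[-0.54,0,-0.9,0,0,0,1],[-0.54,0,-0.9,0,0,0,1],[-0.54,0,-0.9,0,0,0,1],[-0.54,0,-0.9,0,0,0,1],[-0.54,0,-0.9,0,0,0,1],[-0.54,0,-0.9,0,0,0,1],[-0.54,0,-0.9,0,0,0,1],[-0.54,0,-0.9,0,0,0,1],[-0.54,0,-0.9,0,0,0,1],[-0.15,0,-0.2,0,0,0,1]])

```text
clock: 58.8
eef_pos: [0.2934, -0.3652, 0.2467]
orientation: [-1.571, 0.0, -0.096]
force: [-0.2, 0.8, 0.3]
width: 0.0951
```

play_rows(plan=[[0,0,0,0,0,0,1],[0,0,0,0,0,0,1]])

```text
clock: 59.0
eef_pos: [0.2952, -0.3632, 0.2466]
orientation: [-1.57, 0.0, -0.094]
force: [0.3, 0.0, 0.3]
width: 0.0952
```

Run:
```python
from h import *
go(.2965,-.3621,.1475,-.094)
w=cam("wrist","w8");print(proj(w,[[.2965,-.3621,.094]]))
c=cam("top","top3")
hsv=cv2.cvtColor(c["image"],cv2.COLOR_RGB2HSV)
cv2.imwrite("pics/t3c.png",cv2.resize(c["image"][160:290,280:380,::-1],None,fx=5,fy=4.6,interpolation=cv2.INTER_CUBIC))
```

```text
now [ 0.2952 -0.3632  0.2466] -0.0941 turn wy -0.0 | shift before turn [0.05 3.97 0.05] | after turn [0.05 3.97 0.05]
[[325.08715694 252.92358862]]
```

View pics/t3c.png

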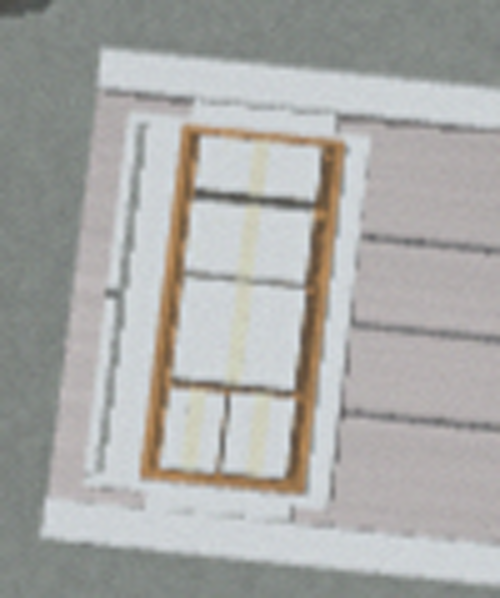

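All five boxes lie in one layer in the tray (crop 245,310). Now I'll re-measure the tray and grip the cover.

play_rows(plan=[[0.05,0.6,0.05,0,0,0,1],[0,0.9,0,0,0,0,1],[0,0.9,0,0,0,0,1],[0,0.8,0,0,0,0,1],[0,0.5,0,0,0,0,1],[0,0.27,0,0,0,0,1],[0,0,0,0,0,0,0],[0,0,0,0,0,0,0],[0,0,0,0,0,0,0],[0,0,0,0,0,0,0]], squeeze=35)

```text
clock: 60.1
eef_pos: [0.2967, -0.3628, 0.148]
orientation: [-1.572, -0.001, -0.094]
force: [0.1, 0.4, -0.5]
width: 0.0685
```

play_rows(plan=[[0,0,0,0,0,0,0],[0,0,0,0,0,0,0],[0,0,0,0,0,0,0],[0,0,0,0,0,0,0],[0,0,0,0,0,0,0],[0,0,0,0,0,0,0],[0,0,0,0,0,0,0],[0,0,0,0,0,0,0],[0,0,0,0,0,0,0],[0,0,0,0,0,0,0]])

```text
clock: 61.1
eef_pos: [0.2966, -0.3626, 0.1474]
orientation: [-1.571, 0.0, -0.094]
force: [0.9, -0.1, -0.8]
width: 0.012
```

Run:
```python
from h import *
s=observe();print(s['force'],s['width'],s['eef_pos'],s['orientation'])
c=cam("top","top3")
hsv=cv2.cvtColor(c["image"],cv2.COLOR_RGB2HSV)
br=((hsv[:,:,1]>70)&(hsv[:,:,0]<25)).astype(np.uint8)
m=np.zeros_like(br);m[170:290,290:365]=br[170:290,290:365]
for k in cv2.findContours(m,cv2.RETR_EXTERNAL,cv2.CHAIN_APPROX_NONE)[0]:
    if cv2.contourArea(k)>500: print(cv2.minAreaRect(ray(c,k[:,0],.034).astype(np.float32)))
```

```text
[ 0.94880148 -0.08182544 -0.8479014 ] 0.011963804887854451 [ 0.2965648  -0.36261164  0.14735829] [-1.57054667e+00  9.34353357e-05 -9.39099741e-02]
```

Run:
```python
from h import *
c=cam("top","top3")
hsv=cv2.cvtColor(c["image"],cv2.COLOR_RGB2HSV)
for sat in(50,70,100):
    m=((hsv[:,:,1]>sat)&(hsv[:,:,0]<22)&(hsv[:,:,2]>60)).astype(np.uint8);m[:170]=0;m[290:]=0;m[:,:290]=0;m[:,365:]=0
    ks=[k for k in cv2.findContours(m,cv2.RETR_EXTERNAL,cv2.CHAIN_APPROX_NONE)[0] if cv2.contourArea(k)>40]
    print(sat,len(ks),cv2.minAreaRect(ray(c,np.vstack(ks)[:,0],.034).astype(np.float32)))
# slide guide + lips midline, bar mark
m=((hsv[:,:,2]>185)&(hsv[:,:,1]<30)).astype(np.uint8);m[:,:285]=0;m[:165]=0;m[300:]=0;m[:,460:]=0
for k in cv2.findContours(m,cv2.RETR_EXTERNAL,cv2.CHAIN_APPROX_NONE)[0]:
    if cv2.contourArea(k)>150: print("w",cv2.minAreaRect(ray(c,k[:,0],.029).astype(np.float32)),cv2.contourArea(k))
go(.5874,.010,.30,YAW)
```

```text
50 1 ((0.5879634618759155, 0.010759353637695312), (0.08405888080596924, 0.1972932517528534), 84.98790740966797)
70 1 ((0.5878090262413025, 0.01070377230644226), (0.0832313522696495, 0.1963977813720703), 85.02241516113281)
100 1 ((0.5878109931945801, 0.01061045378446579), (0.08163971453905106, 0.19451183080673218), 84.96580505371094)
w ((0.5783777832984924, -0.0984654426574707), (0.3945111632347107, 0.2742778956890106), 85.07273864746094) 6641.0
now [ 0.2966 -0.3626  0.1474] -0.0939 turn wy -0.07 | shift before turn [10.18 -6.1  15.93] | after turn [10.3  -6.1  15.86]
```

play_rows(plan=[[0,-0.2,0,0,0,0,0],[0,-0.5,0,0,0,0,0],[0,-0.8,0,0,0,0,0],[0,-0.8,0,0,0,0,0],[0,-0.8,0,0,0,0,0],[0,-0.8,0,0,0,0,0],[0,-0.8,0,0,0,0,0],[0,-0.8,0,0,0,0,0],[0,-0.4,0,0,0,0,0],[0,0,0,0,0,0,0]])

```text
clock: 62.2
eef_pos: [0.2967, -0.3628, 0.296]
orientation: [-1.573, -0.001, -0.094]
force: [0.9, -0.4, -1.5]
width: 0.0116
```

Run:
```python
from h import *
s=observe();print(s['force'],s['width'])
go(.5874,.0095,.295,YAW)
```

```text
[ 0.92309947 -0.36683626 -1.50854938] 0.011634738765714586
now [ 0.2967 -0.3628  0.296 ] -0.0939 turn wy -0.07 | shift before turn [10.18  0.04 15.92] | after turn [10.3   0.04 15.84]
```

play_rows(plan=[[0.1,0,0.2,0,-0.07,0,0],[0.4,0,0.6,0,0,0,0],[0.55,0,0.85,0,0,0,0],[0.55,0,0.85,0,0,0,0],[0.55,0,0.85,0,0,0,0],[0.55,0,0.85,0,0,0,0],[0.55,0,0.85,0,0,0,0],[0.55,0,0.85,0,0,0,0],[0.55,0,0.85,0,0,0,0],[0.55,0,0.85,0,0,0,0]])

```text
clock: 63.2
eef_pos: [0.4354, -0.1826, 0.2938]
orientation: [-1.57, 0.002, -0.086]
force: [0.7, -0.5, -0.8]
width: 0.0115
```

play_rows(plan=[[0.55,0,0.85,0,0,0,0],[0.55,0,0.85,0,0,0,0],[0.55,0,0.85,0,0,0,0],[0.55,0,0.85,0,0,0,0],[0.55,0,0.85,0,0,0,0],[0.55,0,0.85,0,0,0,0],[0.55,0,0.85,0,0,0,0],[0.55,0,0.85,0,0,0,0],[0.55,0,0.85,0,0,0,0],[0.45,0,0.65,0,0,0,0]])

```text
clock: 64.2
eef_pos: [0.5878, 0.0127, 0.2934]
orientation: [-1.571, 0.002, -0.086]
force: [0.3, 0.1, -0.5]
width: 0.0115
```

play_rows(plan=[[0,0,0,0,0,0,0],[0,0,0,0,0,0,0],[0,0,0,0,0,0,0]])

```text
clock: 64.5
eef_pos: [0.5869, 0.0107, 0.2943]
orientation: [-1.571, 0.001, -0.087]
force: [-0.3, -0.5, -1.4]
width: 0.012
```

Run:
```python
from h import *
s=observe();print(s['force'],s['width'])
go(.5874,.010,.1635,YAW)
w=cam("wrist","w9");print(w['o'],w['attitude'])
```

```text
[-0.2560195  -0.50897123 -1.38440628] 0.011966692222336659
now [0.5869 0.0107 0.2943] -0.0868 turn wy -0.0 | shift before turn [ 0.02  5.23 -0.03] | after turn [ 0.02  5.23 -0.03]
[0.52187899 0.01623699 0.38559803] [ 2.90540471e+00 -5.70310505e-05  1.48369717e+00]
```

View pics/w9.png

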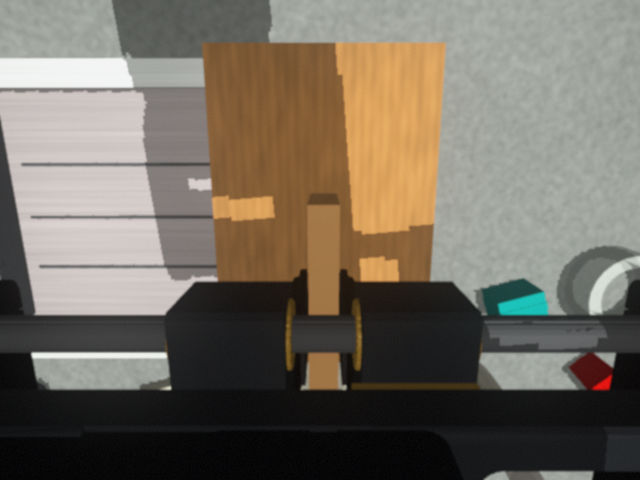

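Run:
```python
from h import *
w=cam("wrist")
p=ray(w,[(203,43),(445,42)],.205);m=p.mean(0);print(p)
d=m-observe()['eef_pos'][:2];print("edge mid in slide axes",np.cos(YAW)*d[0]+np.sin(YAW)*d[1],-np.sin(YAW)*d[0]+np.cos(YAW)*d[1])
```

```text
[[ 0.47645366 -0.03011385]
 [ 0.48486672  0.07024732]]
edge mid in slide axes -0.10685118263620551 0.00033473836481082847
```

play_rows(plan=[[0,0.5,0,0,0,0,0],[0,0.7,0,0,0,0,0],[0,0.7,0,0,0,0,0],[0,0.7,0,0,0,0,0],[0,0.5,0,0,0,0,0],[0,0.4,0,0,0,0,0],[0,0.3,0,0,0,0,0],[0,0.2,0,0,0,0,0],[0,0.0,0,0,0,0,0]])

```text
clock: 65.5
eef_pos: [0.5875, 0.0111, 0.1946]
orientation: [-1.571, 0.0, -0.087]
force: [-0.0, -0.2, -1.5]
width: 0.0122
```

play_rows(plan=[[0,0.2,0,0,0,0,0],[0,0.2,0,0,0,0,0],[0,0.2,0,0,0,0,0],[0,0.2,0,0,0,0,0],[0,0.0,0,0,0,0,0]])

```text
clock: 66.0
eef_pos: [0.5873, 0.0111, 0.1742]
orientation: [-1.571, 0.001, -0.087]
force: [0.3, -0.5, -1.8]
width: 0.0117
```

No contact forces. Finishing the descent.

play_rows(plan=[[0,0.15,0,0,0,0,0],[0,0.15,0,0,0,0,0],[0,0.1,0,0,0,0,0],[0,0.03,0,0,0,0,0],[0,0,0,0,0,0,0]])

```text
clock: 66.5
eef_pos: [0.5875, 0.0111, 0.1641]
orientation: [-1.571, 0.0, -0.087]
force: [0.7, 0.6, -2.0]
width: 0.0118
```

play_rows(plan=[[0,0.02,0,0,0,0,0],[0,0,0,0,0,0,0]])

```text
clock: 66.7
eef_pos: [0.5876, 0.0111, 0.1638]
orientation: [-1.571, -0.0, -0.087]
force: [0.0, 1.1, -0.6]
width: 0.0119
```

Cover is down at the original grip height (TCP z 0.164). I'll release, rise, and turn 90° so the gripper body clears the handle while pushing.

play_rows(plan=[[0,0,0,0,0,0,0.5],[0,0,0,0,0,0,0.5],[0,0,0,0,0,0,0.5],[0,0,0,0,0,0,0.5],[0,0,0,0,0,0,0.5],[0,-0.4,0,0,0,0,0.5],[0,-0.8,0,0,0,0,0.5],[0,-0.8,0,0,0,0,0.5],[0,-0.8,0,0,0,0,0.5],[0,-0.4,0,0,0,0,0.5]])

```text
clock: 67.7
eef_pos: [0.5879, 0.011, 0.246]
orientation: [-1.571, -0.003, -0.087]
force: [-0.2, -0.4, 0.7]
width: 0.0475
```

play_rows(plan=[[0,0,0.8,0,0,0,0],[0,0,0.9,0,0,0,0],[0,0,0.9,0,0,0,0],[0,0,0.9,0,0,0,0],[0,0,0.9,0,0,0,0],[0,0,0,0,1,0,0],[0,0,0,0,1,0,0],[0,0,0,0,1,0,0],[0,0,0,0,1,0,0],[0,0,0,0,1,0,0]])

```text
clock: 68.7
eef_pos: [0.5969, 0.1207, 0.2438]
orientation: [-1.571, 0.0, -0.614]
force: [-0.8, -0.6, 0.7]
width: 0.0006
```

play_rows(plan=[[0,0,0,0,1,0,0],[0,0,0,0,1,0,0],[0,0,0,0,1,0,0],[0,0,0,0,1,0,0],[0,0,0,0,1,0,0],[0,0,0,0,1,0,0],[0,0,0,0,1,0,0],[0,0,0,0,1,0,0],[0,0,0,0,1,0,0],[0,0,0,0,1,0,0]])

```text
clock: 69.7
eef_pos: [0.5969, 0.1206, 0.2437]
orientation: [-1.571, 0.0, -1.662]
force: [-0.3, -0.0, 0.2]
width: 0.0003
```

Run:
```python
from h import *
s=observe();print(s['force'],s['width'])
S=np.array([.5784,-.0985])
p=S+np.array([-np.sin(YAW),np.cos(YAW)])*(.1096+.105);print(p,tray(0,.105))
go(*p,.10,YAW-np.pi/2)
w=cam("wrist");c=cam("top")
hsv=cv2.cvtColor(c["image"],cv2.COLOR_RGB2HSV)
m=((hsv[:,:,1]>70)&(hsv[:,:,0]<25)).astype(np.uint8);m[:170]=0;m[290:]=0;m[:,:290]=0;m[:,365:]=0
ks=[k for k in cv2.findContours(m,cv2.RETR_EXTERNAL,cv2.CHAIN_APPROX_NONE)[0] if cv2.contourArea(k)>40]
print(cv2.minAreaRect(ray(c,np.vstack(ks)[:,0],.074).astype(np.float32)))
# mark on push edge in the wrist image
h=w["image"].astype(int).sum(2);print(proj(w,[[*tray(0,.067),.038]]))
```

```text
[-0.26064378 -0.03132503  0.15003803] 0.00028017532003999594
[0.59696114 0.1152958 ] [0.59688164 0.11520652]
now [0.5969 0.1206 0.2437] -1.6617 turn wy -0.04 | shift before turn [0.21 5.75 0.02] | after turn [0.21 5.75 0.02]
((0.560050368309021, 0.036768533289432526), (0.14559705555438995, 0.27426645159721375), 85.07014465332031)
[[323.78863674 287.02943532]]
```

play_rows(plan=[[0,0.6,0,0,-0.04,0,0],[0,0.9,0,0,0,0,0],[0,0.9,0,0,0,0,0],[0,0.9,0,0,0,0,0],[0,0.9,0,0,0,0,0],[0,0.8,0,0,0,0,0],[0,0.5,0,0,0,0,0],[0,0.25,0,0,0,0,0],[0,0,0,0,0,0,0],[0,0,0,0,0,0,0]])

```text
clock: 70.8
eef_pos: [0.5974, 0.1207, 0.1007]
orientation: [-1.57, 0.0, -1.653]
force: [0.1, -0.0, -0.7]
width: 0.0005
```

```bash
cat >> h.py <<'E'
def sl():
    p,w,s=pose();d=p[:2]-np.array([.5784,-.0985]);c,n=np.cos(YAW),np.sin(YAW)
    f=s["force"];print("slide x,y",(c*d[0]+n*d[1]).round(4),(-n*d[0]+c*d[1]).round(4),"z",p[2].round(4),"yawerr deg",np.degrees(w-YAW+np.pi/2).round(2),"F x,y",(c*f[0]+n*f[1]).round(1),(-n*f[0]+c*f[1]).round(1))
E
python3 -c "
from h import *
sl()
s=cam('scene','s2');cv2.imwrite('pics/s2c.png',cv2.resize(s['image'][180:380,200:420,::-1],None,fx=3,fy=3,interpolation=cv2.INTER_CUBIC))"
```

```text
slide x,y -0.0001 0.22 z 0.1007 yawerr deg 0.28 F x,y 0.1 -0.0
```

View pics/s2c.png

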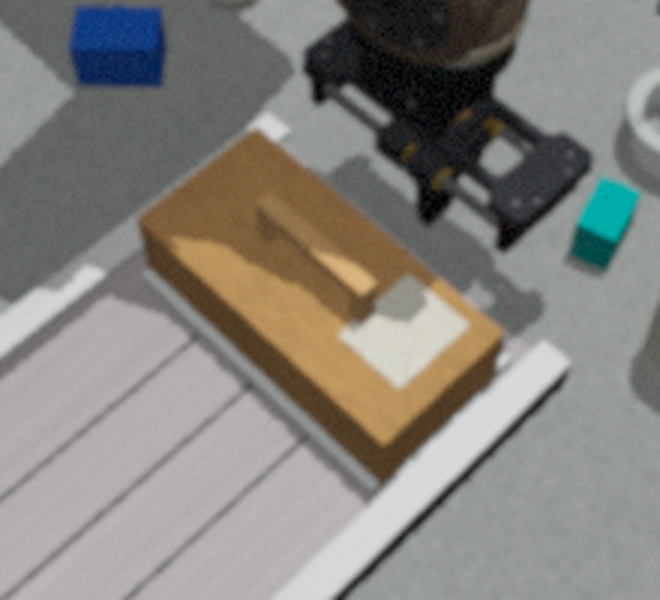

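The cover is seated level on the plate all round. Pushing along the centre line.

play_rows(plan=[[0.3,0,0,0,0,0,0],[0.3,0,0,0,0,0,0],[0.3,0,0,0,0,0,0],[0.2,0,0,0,0,0,0],[0.2,0,0,0,0,0,0],[0.2,0,0,0,0,0,0],[0.2,0,0,0,0,0,0],[0.2,0,0,0,0,0,0],[0.2,0,0,0,0,0,0],[0.2,0,0,0,0,0,0]])

```text
clock: 71.85
eef_pos: [0.5923, 0.0631, 0.1001]
orientation: [-1.571, 0.0, -1.653]
force: [0.6, 5.0, 4.0]
width: 0.0004
```

```bash
python3 -c "
from h import *
sl()"
```

```text
slide x,y -0.0001 0.1622 z 0.1001 yawerr deg 0.25 F x,y 0.2 5.0
```

play_rows(plan=[[0.25,0,0,0,0,0,0],[0.25,0,0,0,0,0,0],[0.25,0,0,0,0,0,0],[0.25,0,0,0,0,0,0],[0.25,0,0,0,0,0,0],[0.25,0,0,0,0,0,0],[0.25,0,0,0,0,0,0],[0.25,0,0,0,0,0,0],[0.25,0,0,0,0,0,0],[0.25,0,0,0,0,0,0]])

```text
clock: 72.85
eef_pos: [0.5871, 0.0007, 0.1001]
orientation: [-1.571, 0.0, -1.653]
force: [-0.3, 5.4, 3.6]
width: 0.0004
```

play_rows(plan=[[0.25,0,0,0,0,0,0],[0.25,0,0,0,0,0,0],[0.25,0,0,0,0,0,0],[0.25,0,0,0,0,0,0],[0.25,0,0,0,0,0,0],[0.25,0,0,0,0,0,0],[0.25,0,0,0,0,0,0],[0.25,0,0,0,0,0,0],[0.25,0,0,0,0,0,0],[0.25,0,0,0,0,0,0]])

```text
clock: 73.85
eef_pos: [0.5818, -0.0615, 0.1001]
orientation: [-1.571, 0.0, -1.653]
force: [1.0, 5.8, 5.4]
width: 0.0004
```

```bash
python3 -c "
from h import *
sl()"
```

```text
slide x,y 0.0002 0.0371 z 0.1001 yawerr deg 0.25 F x,y 0.5 5.9
```

play_rows(plan=[[0.3,0,0,0,0,0,0],[0.3,0,0,0,0,0,0],[0.3,0,0,0,0,0,0],[0.3,0,0,0,0,0,0],[0.3,0,0,0,0,0,0],[0.3,0,0,0,0,0,0],[0.3,0,0,0,0,0,0],[0.2,0,0,0,0,0,0],[0.2,0,0,0,0,0,0],[0.1,0,0,0,0,0,0]])

```text
clock: 74.85
eef_pos: [0.5765, -0.1263, 0.1]
orientation: [-1.571, 0.0, -1.653]
force: [0.3, 5.9, 5.6]
width: 0.0006
```

play_rows(plan=[[0.06,0,0,0,0,0,0],[0.06,0,0,0,0,0,0],[0.06,0,0,0,0,0,0],[0.06,0,0,0,0,0,0]])

```text
clock: 75.25
eef_pos: [0.576, -0.1319, 0.1]
orientation: [-1.571, 0.0, -1.653]
force: [0.7, 5.9, 4.1]
width: 0.0001
```

play_rows(plan=[[0.04,0,0,0,0,0,0],[0.04,0,0,0,0,0,0]])

```text
clock: 75.45
eef_pos: [0.5759, -0.1339, 0.1]
orientation: [-1.571, 0.0, -1.653]
force: [-0.3, 5.5, 4.1]
width: 0.0002
```

```bash
python3 -c "
from h import *
sl()"
```

```text
slide x,y 0.0005 -0.0354 z 0.1 yawerr deg 0.25 F x,y -0.7 5.4
```

About 5 mm to go. Small steps until the force rises.

play_rows(plan=[[0.05,0,0,0,0,0,0],[0.05,0,0,0,0,0,0]])

```text
clock: 75.65
eef_pos: [0.5757, -0.1363, 0.1001]
orientation: [-1.571, 0.0, -1.653]
force: [1.0, 5.5, 5.2]
width: 0.0007
```

play_rows(plan=[[0.04,0,0,0,0,0,0],[0.04,0,0,0,0,0,0]])

```text
clock: 75.85
eef_pos: [0.5755, -0.1383, 0.1]
orientation: [-1.571, 0.0, -1.653]
force: [0.5, 6.1, 4.5]
width: 0.0004
```

play_rows(plan=[[0.03,0,0,0,0,0,0]])

```text
clock: 75.95
eef_pos: [0.5754, -0.1391, 0.1]
orientation: [-1.571, 0.0, -1.653]
force: [0.5, 5.7, 4.4]
width: 0.0007
```

```bash
python3 -c "
from h import *
sl()"
```

```text
slide x,y 0.0006 -0.0407 z 0.1 yawerr deg 0.25 F x,y 0.0 5.8
```

play_rows(plan=[[0.03,0,0,0,0,0,0],[0.03,0,0,0,0,0,0]])

```text
clock: 76.15
eef_pos: [0.5753, -0.1406, 0.1]
orientation: [-1.571, 0.0, -1.653]
force: [0.6, 4.8, 4.9]
width: 0.0001
```

play_rows(plan=[[0.03,0,0,0,0,0,0]])

```text
clock: 76.25
eef_pos: [0.5752, -0.1413, 0.1]
orientation: [-1.571, 0.0, -1.653]
force: [1.9, 4.7, 5.0]
width: 0.0006
```

play_rows(plan=[[0.03,0,0,0,0,0,0]])

```text
clock: 76.35
eef_pos: [0.5752, -0.142, 0.1001]
orientation: [-1.571, 0.0, -1.653]
force: [-0.1, 5.5, 5.2]
width: 0.0002
```

play_rows(plan=[[0.04,0,0,0,0,0,0],[0.04,0,0,0,0,0,0]])

```text
clock: 76.55
eef_pos: [0.575, -0.144, 0.1]
orientation: [-1.571, 0.0, -1.653]
force: [0.8, 5.2, 4.6]
width: 0.0004
```

play_rows(plan=[[0.04,0,0,0,0,0,0],[0.04,0,0,0,0,0,0]])

```text
clock: 76.75
eef_pos: [0.5752, -0.1456, 0.1001]
orientation: [-1.57, 0.001, -1.653]
force: [3.9, 16.8, 4.4]
width: 0.0004
```

Run:
```python
from h import *
sl()
c=cam("top","top4")
cv2.imwrite("pics/t4c.png",cv2.resize(c["image"][170:300,330:490,::-1],None,fx=4.5,fy=4.5,interpolation=cv2.INTER_CUBIC))
```

```text
slide x,y 0.0009 -0.0472 z 0.1001 yawerr deg 0.23 F x,y 2.4 17.1
```

Force jumped to 17 N, so it has met something solid. Backing off gently before checking.

play_rows(plan=[[-0.1,0,0,0,0,0,0],[-0.3,0,0,0,0,0,0],[-0.6,0,0,0,0,0,0],[-0.8,0,0,0,0,0,0],[0,-0.8,0,0,0,0,0],[0,-0.9,0,0,0,0,0],[0,-0.9,0,0,0,0,0],[0,-0.9,0,0,0,0,0],[-0.8,-0.9,0,0,0,0,0],[-0.9,0,0,0,0,0,0]])

```text
clock: 77.8
eef_pos: [0.5829, -0.0583, 0.2127]
orientation: [-1.567, -0.001, -1.654]
force: [0.3, 0.1, -0.1]
width: 0.0007
```

play_rows(plan=[[-0.9,0,0,0,0,0,0],[-0.9,0,0,0,0,0,0],[-0.9,0,0,0,0,0,0],[-0.9,0,0,0,0,0,0],[-0.9,0,0,0,0,0,0],[-0.9,0,0,0,0,0,0],[-0.9,0,0,0,0,0,0],[0,0,0,0,0,0,0],[0,0,0,0,0,0,0]])

```text
clock: 78.7
eef_pos: [0.5948, 0.0986, 0.2098]
orientation: [-1.571, -0.0, -1.652]
force: [0.4, 0.2, -0.7]
width: 0.0002
```

Run:
```python
from h import *
sl()
c=cam("top","top5")
hsv=cv2.cvtColor(c["image"],cv2.COLOR_RGB2HSV)
m=((hsv[:,:,1]>70)&(hsv[:,:,0]<25)).astype(np.uint8);m[:170]=0;m[300:]=0;m[:,:340]=0;m[:,450:]=0
ks=[k for k in cv2.findContours(m,cv2.RETR_EXTERNAL,cv2.CHAIN_APPROX_NONE)[0] if cv2.contourArea(k)>40]
r=cv2.minAreaRect(ray(c,np.vstack(ks)[:,0],.074).astype(np.float32));print(len(ks),r)
d=np.array(r[0])-[.5784,-.0985];cc,n=np.cos(YAW),np.sin(YAW);print("cover in slide",cc*d[0]+n*d[1],-n*d[0]+cc*d[1])
s=cam("scene")
a=cv2.resize(c["image"][170:300,330:490,::-1],(640,520),interpolation=cv2.INTER_CUBIC)[:, :390]
b=cv2.resize(s["image"][270:470,90:330,::-1],(400,333),interpolation=cv2.INTER_CUBIC)
o=np.zeros((520,790,3),np.uint8);o[:,:390]=a;o[:333,390:]=b
a=cv2.resize(c["image"][170:300,385:485,::-1],(390,507),interpolation=cv2.INTER_CUBIC);o[:507,:390]=a
cv2.imwrite("pics/fin.png",o)
```

```text
slide x,y -0.0008 0.1978 z 0.2098 yawerr deg 0.33 F x,y 0.4 0.2
1 ((0.5686478018760681, -0.22047029435634613), (0.10852442681789398, 0.21475818753242493), 84.9649658203125)
cover in slide 0.000833777556484068 -0.12235670348864604
```

View pics/fin.png

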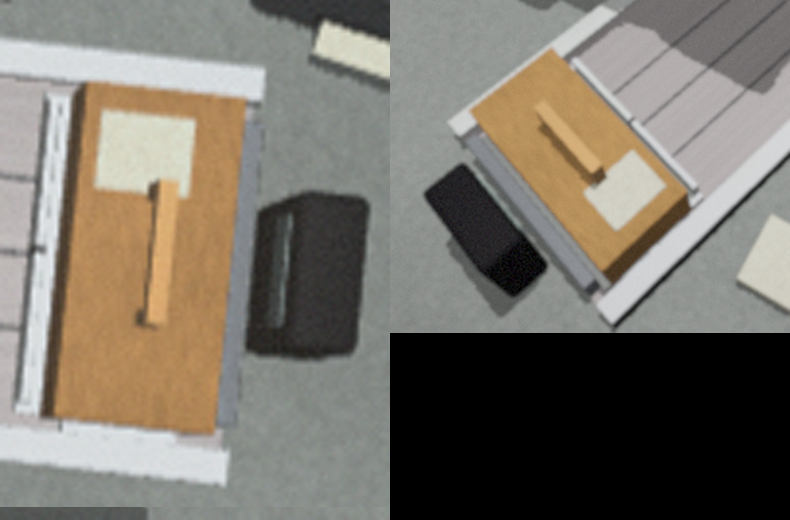

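Run:
```python
from h import *
c=cam("top")
cc,n=np.cos(YAW),np.sin(YAW)
hsv=cv2.cvtColor(c["image"],cv2.COLOR_RGB2HSV).astype(int)
for r in(222,228,240,246,255):
    row=hsv[r,380:445];print(r,"V",row[:34,2].tolist(),"stop",row[52:,2].tolist())
def S(p): 
    d=p-np.array([.5784,-.0985]);return np.c_[d@[cc,n],d@[-n,cc]].round(4)
print(S(ray(c,[(396,233),(395,246)],.038)), S(ray(c,[(446,203),(438.5,278)],.036)))
for q in((.0,-.050,.038),(0,-.0,.016),(0,-.176,.036)):
    x=.5784+cc*q[0]-n*q[1];y=-.0985+n*q[0]+cc*q[1];print(q,proj(c,[[x,y,q[2]]]))
```

```text
222 V [187, 189, 186, 183, 186, 184, 187, 187, 183, 184, 180, 183, 178, 128, 110, 193, 223, 206, 222, 224, 176, 92, 81, 93, 157, 184, 182, 185, 179, 177, 181, 177, 182, 182] stop [178, 183, 179, 179, 181, 185, 179, 180, 183, 182, 182, 183, 182]
228 V [185, 188, 187, 187, 189, 188, 188, 189, 187, 189, 189, 189, 175, 105, 143, 222, 221, 222, 225, 220, 114, 81, 81, 119, 186, 185, 183, 180, 181, 185, 185, 191, 180, 183] stop [176, 170, 176, 180, 182, 182, 176, 175, 172, 175, 175, 174, 170]
240 V [190, 190, 188, 194, 194, 188, 189, 191, 192, 187, 191, 146, 106, 173, 223, 210, 223, 225, 202, 98, 76, 89, 134, 175, 178, 183, 184, 188, 183, 183, 182, 181, 179, 180] stop [179, 174, 171, 169, 172, 169, 180, 178, 176, 173, 177, 173, 136]
246 V [187, 189, 188, 187, 189, 189, 189, 190, 188, 192, 180, 97, 136, 219, 224, 222, 222, 218, 122, 81, 74, 104, 175, 180, 179, 173, 177, 176, 180, 186, 182, 181, 182, 185] stop [174, 170, 167, 172, 174, 170, 167, 172, 170, 175, 168, 131, 138]
255 V [188, 194, 190, 191, 188, 188, 187, 189, 186, 170, 106, 123, 224, 223, 223, 224, 219, 123, 84, 83, 96, 177, 184, 184, 183, 185, 182, 184, 180, 175, 174, 175, 183, 177] stop [181, 179, 177, 177, 175, 176, 181, 177, 174, 172, 145, 144, 136]
[[ 0.0028 -0.0635]
 [-0.0304 -0.0643]] [[ 0.0937 -0.183 ]
 [-0.0986 -0.1822]]
(0.0, -0.05, 0.038) [[390.61372652 233.49079373]]
(0, -0.0, 0.016) [[370.08310643 231.99409436]]
(0, -0.176, 0.036) [[439.7882443  239.07833068]]
```

The numbers agree. The stop face measures about −0.1825 on my slide axis and the push edge about −0.056. That difference matches the 126 mm in the description, so the carriage rests against the stop, square and closed. Handing in.

Run:
```python
from h import *
c=cam("top")
print([r for r in white(c,150,60,1500) if r[2]>.1 and r[1]>.3 and r[1]<.85])
hsv=cv2.cvtColor(c["image"],cv2.COLOR_RGB2HSV);m=(hsv[300:345,230:275,2]<60);ys,xs=np.nonzero(m);print("jar dark",xs.mean()+230,ys.mean()+300,m.sum())
print(sign_off())
```

```text
[((np.int64(53), np.int64(233)), 0.5545, 0.7043, 51, 12, -84.1), ((np.int64(218), np.int64(185)), 0.6847, 0.2929, 81, 79, -88.5), ((np.int64(179), np.int64(161)), 0.7439, 0.3952, 50, 13, -61.5), ((np.int64(274), np.int64(145)), 0.7924, 0.1521, 50, 47, -24.6)]
jar dark 246.74871794871794 321.9230769230769 195
the job is handed in; nothing more can be done
None
```

I did the whole job in the order asked and handed it in at about 79 s of the 210 s allowed. The cover came off and was set aside, all five white boxes were packed in one layer, and the cover went back on. I then pushed the carriage along its centre line to the stop and moved the robot clear.

What the last checks showed:
- **Boxes:** the top view before closing showed all five lying flat in the tray. One small box (`box_half_b`) was knocked a few centimetres before I reached it, so I measured it again before gripping.
- **Cover:** it went down with no contact force, to within about 1 mm of its original grip height, and looked level on the plate.
- **Push:** it took about 5–6 N, with the tool within 1 mm of the centre line and no jamming. At the stop the force rose to 17 N, and I backed off.
- **Carriage:** the push edge measured about 126 mm behind the stop face, which matches the description. It is square to the slide.
- **Bottle and jar:** both appeared at their original places in the final top image. I checked this by colour mask, not by viewing the picture.

One disagreement: my slide origin, taken as the middle of the slide's length, came out about 6 mm off along the slide. It therefore gave −0.126 for the carriage instead of −0.120. The stop face was off by the same amount, so I judged contact from the force and from the distance between the stop and the push edge.

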